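# Finish the cross-stacked stand for a braking resistor

## Task

Finish the open stand of notched heat-proof bars so the braking resistor can be run clear of the desk: lay a loose bar level with and parallel to the single laid bar to complete the second layer, lay the other two crosswise on those as the third layer, with every notch fully home, then set the resistor flanges down on top, centred and crosswise over the two top bars. Set things down rather than drop them, and leave the other things on the desk alone.

Things in the scene. Friction and masses are not known exactly. Their poses are not given: they have to be found in the camera images.
- stand: begun stand, fixed to the desk: grey board 160 x 160 x 8 with the bottom pair of notched bars cemented on, along its y at x = +46 and -46, tops at 36. Origin: centre of the board's underside; z up. Notch in notch, undersides of the layers lie at 8, 28 and 48, top of the third at 76. A notch is 8 longer than a bar is wide (4 mm play each way); a bar that missed its notches lies 4 or 8 too high.
- second_slot (a point): where the origin (centre of the underside) of the missing second-layer bar belongs: 46 mm to the -y (right) side of the stand's middle, 28 above the desk. Axes as the stand's; the bar lies along x, across the bottom pair.
- top_slot_near (a point): where the origin of one third-layer bar belongs: at x = -46 mm of the stand, nearer the robot, 48 above the desk. Axes as the stand's; the bar lies along y, across the second layer.
- top_slot_far (a point): where the origin of the other third-layer bar belongs: at x = +46 mm of the stand, farther from the robot, 48 above the desk. Axes as the stand's; the bar lies along y, across the second layer.
- top_centre (a point): where the resistor's origin belongs: over the middle of the stand, 76 above the desk, on the third layer's tops. Axes as the stand's; the resistor lies along x, across both top bars.
- laid_bar: notched heat-proof bar, buff, 146 long, 24 wide, 28 high, 0.16 kg. Origin: centre of its underside; x along its length, z up. Two notches in the top and two in the underside, each 32 long, 4 deep, full width, centred 46 either side of the middle. Grip across the width at the full-height middle 60. This one is already laid (loose) as half of the second layer, along the stand's x at y = +46 mm.
- bar_1: notched heat-proof bar, buff, 146 long, 24 wide, 28 high, 0.16 kg. Origin: centre of its underside; x along its length, z up. Two notches in the top and two in the underside, each 32 long, 4 deep, full width, centred 46 either side of the middle. Grip across the width at the full-height middle 60. Loose on the desk; the three are alike, any may go in any place.
- bar_2: notched heat-proof bar, buff, 146 long, 24 wide, 28 high, 0.16 kg. Origin: centre of its underside; x along its length, z up. Two notches in the top and two in the underside, each 32 long, 4 deep, full width, centred 46 either side of the middle. Grip across the width at the full-height middle 60. Loose on the desk; the three are alike, any may go in any place.
- bar_3: notched heat-proof bar, buff, 146 long, 24 wide, 28 high, 0.16 kg. Origin: centre of its underside; x along its length, z up. Two notches in the top and two in the underside, each 32 long, 4 deep, full width, centred 46 either side of the middle. Grip across the width at the full-height middle 60. Loose on the desk; the three are alike, any may go in any place.
- resistor: braking resistor: finned aluminium housing lying on its flanges on the desk; 140 long (164 with the flat lug at each end), 60 wide over its two flanges (6 thick), body above them 40 wide, top of the fins at 40; 0.5 kg. Origin: centre of its underside; x along its length, z up. Grip it across the 40 mm body, above the flanges.
- multimeter: bystander: yellow and grey multimeter, 150 x 76 x 48, behind the stand; origin at its underside
- pliers: bystander: red-handled pliers, 140 long, 11 high, right of and behind the stand; origin at the underside
- marker: bystander: white marker with a red cap, 135 long, 15 thick, left; origin at its underside
- screwdriver: bystander: yellow-handled screwdriver, 147 long, 24 thick, back left; origin at its underside

How it is judged:
On the way, in this order (a step that is already met when the one before it is completed fails the run):
1. the second layer is complete: a bar lies beside the laid one with its notches home (y of laid_bar in the frame of stand between 0.034 and 0.058 m and z of laid_bar in the frame of stand between 0.025 and 0.031 m and ((horizontal distance between bar_1 and second_slot below 0.012 m and z of bar_1 in the frame of second_slot between -0.003 and 0.003 m and angle between the x axis of bar_1 and the x axis of stand, either way round below 0.12 rad) or (horizontal distance between bar_2 and second_slot below 0.012 m and z of bar_2 in the frame of second_slot between -0.003 and 0.003 m and angle between the x axis of bar_2 and the x axis of stand, either way round below 0.12 rad) or (horizontal distance between bar_3 and second_slot below 0.012 m and z of bar_3 in the frame of second_slot between -0.003 and 0.003 m and angle between the x axis of bar_3 and the x axis of stand, either way round below 0.12 rad))), for 0.2 s.
2. the third layer is complete: two bars lie crosswise on the second layer with their notches home (all of step 1 and ((horizontal distance between bar_1 and top_slot_near below 0.012 m and z of bar_1 in the frame of top_slot_near between -0.003 and 0.003 m and angle between the x axis of bar_1 and the y axis of stand, either way round below 0.12 rad) or (horizontal distance between bar_2 and top_slot_near below 0.012 m and z of bar_2 in the frame of top_slot_near between -0.003 and 0.003 m and angle between the x axis of bar_2 and the y axis of stand, either way round below 0.12 rad) or (horizontal distance between bar_3 and top_slot_near below 0.012 m and z of bar_3 in the frame of top_slot_near between -0.003 and 0.003 m and angle between the x axis of bar_3 and the y axis of stand, either way round below 0.12 rad)) and ((horizontal distance between bar_1 and top_slot_far below 0.012 m and z of bar_1 in the frame of top_slot_far between -0.003 and 0.003 m and angle between the x axis of bar_1 and the y axis of stand, either way round below 0.12 rad) or (horizontal distance between bar_2 and top_slot_far below 0.012 m and z of bar_2 in the frame of top_slot_far between -0.003 and 0.003 m and angle between the x axis of bar_2 and the y axis of stand, either way round below 0.12 rad) or (horizontal distance between bar_3 and top_slot_far below 0.012 m and z of bar_3 in the frame of top_slot_far between -0.003 and 0.003 m and angle between the x axis of bar_3 and the y axis of stand, either way round below 0.12 rad))), for 0.2 s.
At the end, for the whole second after the job is handed in: Laid bar in place; one bar in the second layer and two in the third, each within 12 mm and 7 deg of its place and 3 mm of its seated height; resistor flanges down across both top bars, within 20 mm of the middle, 11 deg of square to them, 3 deg of level; all at rest (all of step 2 and horizontal distance between resistor and top_centre below 0.02 m and z of resistor in the frame of top_centre between -0.004 and 0.004 m and angle between the x axis of resistor and the x axis of stand, either way round below 0.2 rad and angle between resistor's own z axis and vertical below 0.06 rad and linear speed of each of bar_1, bar_2, bar_3, laid_bar, resistor below 0.02 m/s); the robot touches nothing.
It fails at once if a bystander (multimeter, pliers, marker, screwdriver) is moved more than 30 mm (distance of any of multimeter, pliers, marker, screwdriver from where it was at the start of the episode above 0.03 m).
It fails at once if a bar or the resistor is dropped or thrown (faster than 0.5 m/s with no finger on it) ((linear speed of bar_1 above 0.5 m/s and contact force between the fingers and bar_1 below 0.05 N) or (linear speed of bar_2 above 0.5 m/s and contact force between the fingers and bar_2 below 0.05 N) or (linear speed of bar_3 above 0.5 m/s and contact force between the fingers and bar_3 below 0.05 N) or (linear speed of laid_bar above 0.5 m/s and contact force between the fingers and laid_bar below 0.05 N) or (linear speed of resistor above 0.5 m/s and contact force between the fingers and resistor below 0.05 N)).
It also fails if it takes over 72 s, if anything falls off the work surface, if the arm or the gripper's body presses on something with over 40 N, if the wrist force passes 120 N, or if a joint passes its speed limit or range.

## Robot

A 7-joint arm with a two-finger parallel gripper is mounted at the origin on a cart in front of the work surface, level with it; the furniture and walls round the work are solid. World frame = base frame: x ahead of the robot, y to its left, z up, the work surface at z = 0. Lengths are in m, angles in rad, forces in N, time in s.
With the tool pointing down it reaches from about 0.425 to 0.875 m from the base axis. Payload 8.4 kg.
Tool frame: the origin (TCP) lies at the very end of the fingers, on their centre line; the grasp point (between the pads) lies 19 mm behind it; z points along the fingers, y is the line along which they close (so a half turn about z gives the same grasp; the last joint's range is limited). The gripper opens to 87 mm and grips with 3 to 60 N. Pads are 19 mm wide; open, the fingers measure 117 mm over their backs; the gripper's body (75 mm by 190 mm) begins 51 mm behind the grasp point.
Start: joints at [-1.42, 0.333, 0.04, 1.465, -0.013, 1.343, -0.059], TCP at [0.161, 0.63, 0.223] pointing down, gripper open.
Joint ranges: [-2.58, 2.58], [-0.38, 2.09], [-1.3, 1.39], [0.25, 2.4], [-1.5, 4.64], [0.08, 2.09], [-2.65, 2.65]. Speed limits (rad/s): [2.22, 2.22, 2.79, 2.79, 3.14, 3.14, 3.14].

## Interface

Orientations are given as a rotation vector (axis times angle).
In Python, from rig import env gives the robot as it stands.
- The arm moves only by the tool arm_command, never from a script. Its argument "moves" is a list of rows, each an object with "offset": the shift along the tool's x, y, z in units of 40 mm (1.0 is 40 mm), a list of three; "spin": the turn about the tool's z in units of 6 degrees (1.0 is 6 degrees); "hand": the opening, from 0 (shut) to 1 (fully open). In form: [{"offset": [tx, ty, tz], "spin": spin, "hand": hand}, ...]. A call has 1 to 5 rows; each row is the pose to reach, as a shift and turn from the pose commanded when the call began, along the tool's axes at that moment; what a row does not reach only later rows make up. A row lasts 1/12 s, in which the tool goes at most 41.7 mm and 7.16 degrees, less where a joint would pass 70% of its speed; a pose out of reach is approached as far as the arm can. A call with a gripper value outside its range is refused whole. The fingers move at their own pace and stop on an object; "force" is the grip in N (left out, the last holds). Time passes only in rows, so rows that repeat a pose let the fingers close. It gives the time, the measured TCP pose, the force, the opening and the grip force at its end, in the units of the state.
- env.get_state(): the state, without advancing time (a new reading comes with each control period).
- env.capture(name): name is "scene" or "top" or "wrist"; returns a dict with "pixels" (480x640x3 uint8, red, green, blue), "mtx" (3x3 intrinsics, pixels), "origin" and "orientation" of the camera in the world; the wrist camera has in their place "T_tool_cam" (4x4, takes a point from camera to tool coordinates, whose origin is the TCP and whose axes are the flange's). Camera axes: x right, y down, z forward; pixel columns grow to the right and rows downward; lengths in m; the calibration is good to about 2 mm. A picture is of the moment at which its call begins: read the wrist's pose just before it. There is no depth.
- env.sign_off(): hands the job in; it is judged then, once.
Trained networks look in the newest picture that a camera, given by its name, has taken for a name from the list of things; names that differ only in an ending like _2 or _b are one class to them, and where a whole thing is asked for, a point or a joint stands for the part that bears it (a point fixed in the world has none). Each returns a list of dicts, best first, with "p" (0 to 1); they miss things now and then, are a little off and sometimes report something else, mostly with a low value. They report only what shows in the picture. A call takes as long as a camera call.
- env.recognise(label, camera): "rect" ([left, top, right, bottom] in pixels, round what is visible of it).
- env.regions_of(label, camera): "region" (480x640 bool, what is visible of it) and "rect" ([left, top, right, bottom] in pixels, round what is visible of it).
The state is a dict: "time": time; "joints": joint angles; "qd": joint speeds; "joint_torque": joint torques, N m; "position": TCP position; "ee_rot": TCP orientation; "ft_force": force on the tool from outside, world axes, zero at the start; "ft_torque": the same for the moment, N m; "gripper_width": finger opening in m; "gripper_force": force on a finger pad.
Only numpy, scipy, OpenCV 4.12 (cv2) and the standard library are available. Lean on these libraries where they do the work, as an engineer would, in place of code of your own. Each camera call takes 0.05 s, during which the arm holds its last target. There are 200 camera calls.

## Working session

There is one attempt and no reset: what is moved stays moved. The work goes in short steps, Python scripts to look and compute and a tool call to move; the robot and the scene stay as the last step left them, time stands still between calls to the robot, and variables do not carry over. Pictures are saved under pics/ and viewed, at most 11 in all, crops included, and the job is handed in when it is done.

Besides the shell and the picture viewer there is one more tool, called after ">>>" as name(argument=value, ...), one argument or row to a line, values as JSON. arm_command: Moves the arm, as the interface text tells. Its arguments: {"type":"object","properties":{"moves":{"type":"array","items":{"type":"object","properties":{"offset":{"type":"array","items":{"type":"number"}},"spin":{"type":"number"},"hand":{"type":"number"}}}},"force":{"type":"number"}},"required":["moves"]}

```bash
mkdir -p pics; ls; cat > h.py <<'E'
import numpy as np, cv2
from scipy.spatial.transform import Rotation as R
from rig import env
def cam(name):
    s=env.get_state(); c=env.capture(name)
    if name=="wrist":
        T=np.eye(4);T[:3,:3]=R.from_rotvec(s["ee_rot"]).as_matrix();T[:3,3]=s["position"]
        T=T@np.array(c["T_tool_cam"]); o,Rm=T[:3,3],T[:3,:3]
    else:
        o=np.array(c["origin"]);q=np.array(c["orientation"])
        Rm=q if q.shape==(3,3) else R.from_rotvec(q).as_matrix()
    return c["pixels"],np.array(c["mtx"]),o,Rm
def ground(uv,K,o,Rm,z):
    uv=np.atleast_2d(uv).astype(float)
    d=(Rm@np.linalg.inv(K)@np.c_[uv,np.ones(len(uv))].T).T
    return (o+d*((z-o[2])/d[:,2])[:,None])[:,:2]
def proj(P,K,o,Rm):
    p=(K@Rm.T@(np.atleast_2d(P)-o).T).T
    return p[:,:2]/p[:,2:]
E
cat > look.py <<'E'
import sys
from h import *
for n in ["top","scene"]:
    px,K,o,Rm=cam(n); cv2.imwrite(f"pics/{n}0.png",px[...,::-1])
    print(n,o.round(3),Rm.round(2).tolist(),K[0,0])
    for l,z in [("stand",.008),("bar_1",.028),("laid_bar",.05),("resistor",.04),("multimeter",.04),("pliers",.01),("marker",.01),("screwdriver",.02)]:
        for r in env.regions_of(l,n):
            m=r["region"].astype(np.uint8)
            if m.sum()<20: continue
            v,u=np.nonzero(m); g=ground(np.c_[u,v],K,o,Rm,z).astype(np.float32)
            (c,wh,a)=cv2.minAreaRect(g*1000)
            print(l,round(r["p"],2),[int(x) for x in r["rect"]],"c",np.round(c),"wh",np.round(wh),"a",round(a,1))
E
python3 look.py; python3 -c "
from h import *
s=env.get_state();print(s['time'],s['position'],R.from_rotvec(s['ee_rot']).as_matrix().round(3).tolist())"
```

```text
pics
top [0.354 0.024 1.217] [[-0.07, -0.98, 0.21], [-1.0, 0.06, -0.02], [0.0, -0.21, -0.98]] 497.5750155565731
stand 0.75 [269, 248, 343, 325] c [519.  28.] wh [160. 161.] a 72.2
bar_1 0.98 [170, 238, 232, 261] c [624. 270.] wh [ 31. 149.] a 10.7
bar_1 0.83 [471, 269, 501, 334] c [ 451. -401.] wh [146.  34.] a 10.7
bar_1 0.69 [154, 317, 219, 338] c [439. 313.] wh [150.  27.] a 76.5
laid_bar 0.6 [269, 248, 297, 312] c [533.  71.] wh [ 30. 151.] a 71.0
resistor 0.98 [400, 271, 430, 339] c [ 461. -230.] wh [ 66. 161.] a 84.1
resistor 0.54 [272, 250, 297, 313] c [535.  72.] wh [ 26. 149.] a 71.4
multimeter 0.68 [264, 178, 330, 213] c [746.  33.] wh [151.  84.] a 80.2
pliers 0.9 [381, 233, 435, 263] c [ 620. -226.] wh [ 65. 138.] a 20.3
pliers 0.65 [155, 317, 218, 335] c [441. 318.] wh [150.  25.] a 76.5
marker 0.82 [114, 290, 171, 313] c [504. 428.] wh [ 16. 135.] a 15.1
screwdriver 0.45 [157, 207, 168, 248] c [690. 368.] wh [ 22. 108.] a 89.7
scene [-0.127 -0.74   0.556] [[0.73, -0.29, 0.62], [-0.69, -0.3, 0.66], [-0.01, -0.91, -0.42]] 478.7616510874936
stand 0.62 [267, 264, 351, 308] 
[... 208 characters left out ...]
 456. -245.] wh [ 90. 175.] a 83.5
bar_1 0.63 [203, 234, 228, 268] c [427. 290.] wh [193.  34.] a 75.1
bar_1 0.6 [419, 352, 470, 416] c [ 439. -412.] wh [171.  33.] a 9.8
laid_bar 0.94 [268, 250, 332, 275] c [526.  62.] wh [ 74. 161.] a 71.6
resistor 0.59 [336, 308, 409, 363] c [ 442. -257.] wh [ 89. 169.] a 83.1
multimeter 0.88 [347, 234, 388, 259] c [722.  30.] wh [148. 109.] a 79.3
pliers 0.9 [386, 292, 441, 318] c [ 602. -226.] wh [ 69. 119.] a 2.1
marker 0.58 [338, 309, 410, 364] c [ 476. -228.] wh [ 96. 181.] a 82.9
marker 0.42 [196, 230, 233, 241] c [504. 429.] wh [ 27. 149.] a 14.7
0.9 [0.16065976 0.62979301 0.22255466] [[-0.969, 0.247, -0.0], [0.247, 0.969, -0.0], [0.0, -0.0, -1.0]]
```

View pics/top0.png

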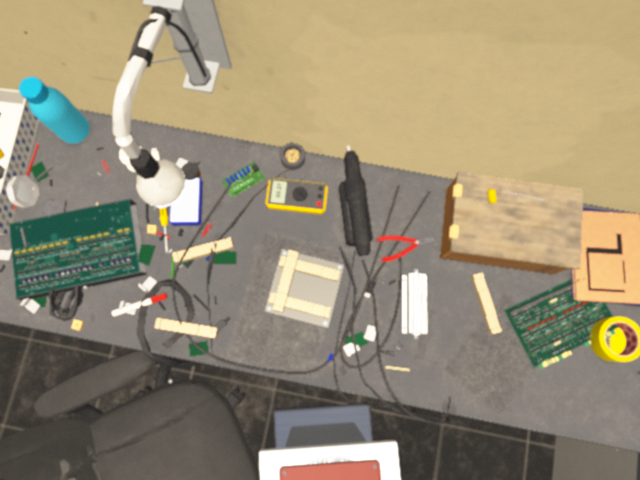

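View pics/scene0.png

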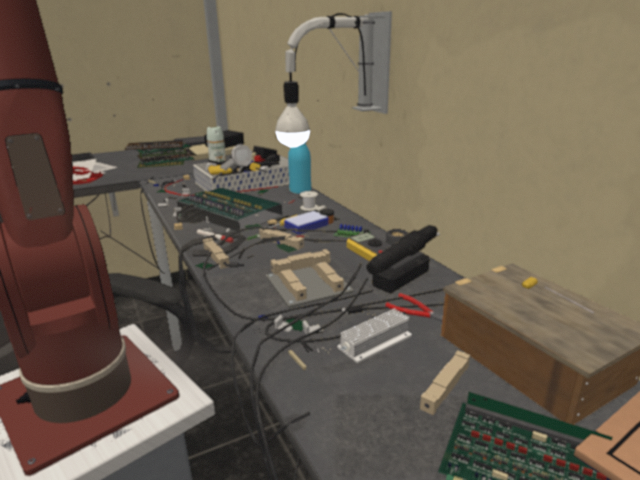

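The top view shows the bars at (200,250), (186,328) and (487,302), the resistor at (415,303) and the stand at (305,287). The scene view shows a hanging bulb, a black heat gun and a wooden box as obstacles. Next I'll refine the poses with silhouette fits and triangulate the obstacles.

```bash
cat >> h.py <<'E'
from scipy.optimize import minimize
def box(x0,x1,y0,y1,z0,z1): return np.array([[x,y,z] for x in(x0,x1) for y in(y0,y1) for z in(z0,z1)])/1000.
BAR=[box(-73,73,-12,12,4,24),box(-73,-62,-12,12,0,28),box(62,73,-12,12,0,28),box(-30,30,-12,12,0,28)]
RES=[box(-70,70,-30,30,0,6),box(-70,70,-20,20,0,40),box(-82,82,-8,8,0,4)]
STAND=[box(-80,80,-80,80,0,8),box(34,58,-73,73,8,36),box(-58,-34,-73,73,8,36),box(-73,73,34,58,28,56)]
def fit(model,mask,guess,K,o,Rm,z0=0.,S=4):
    v,u=np.nonzero(mask);l,t=max(u.min()-15,0),max(v.min()-15,0)
    m=mask[t:v.max()+15,l:u.max()+15].astype(np.uint8)
    M=cv2.resize(m,None,fx=S,fy=S,interpolation=cv2.INTER_LINEAR)
    def cost(p):
        c,s=np.cos(p[2]),np.sin(p[2]);r=np.zeros_like(M)
        for b in model:
            P=np.c_[b[:,0]*c-b[:,1]*s+p[0],b[:,0]*s+b[:,1]*c+p[1],b[:,2]+z0]
            q=((proj(P,K,o,Rm)-[l,t]+.5)*S-.5)
            cv2.fillConvexPoly(r,cv2.convexHull(np.rint(q*16).astype(np.int32)),1,shift=4)
        return 1-(r&M).sum()/(r|M).sum()
    g=np.array(guess,float)
    for step in((.012,.012,.1),(.004,.004,.04)):
        sim=np.vstack([g]+[g+np.eye(3)[i]*step for i in range(3)])
        res=minimize(cost,g,method="Nelder-Mead",options=dict(initial_simplex=sim,maxiter=150)); g=res.x
    return g,1-res.fun
def show(n,g,q): print(n,(g[:2]*1000).round(1),"yaw",round(np.degrees(g[2]),1),"iou",round(q,3))
E
python3 - <<'E'
from h import *
C={}
for n in ["top","scene"]:
    px,K,o,Rm=cam(n);C[n]=(K,o,Rm)
    r=lambda a:np.radians(a)
    B=[x for x in env.regions_of("bar_1",n)]
    for nm,g in dict(A=(.439,.313,r(76.5)),B=(.62,.27,r(100.7)),C=(.451,-.401,r(10.7))).items():
        pc=proj([g[0],g[1],.014],K,o,Rm)[0]
        c=[b["region"] for b in B if np.hypot(*(np.array(b["rect"]).reshape(2,2).mean(0)-pc))<15]
        if c: show(n+" bar"+nm,*fit(BAR,c[0],g,K,o,Rm))
    show(n+" res",*fit(RES,env.regions_of("resistor",n)[0]["region"],(.461,-.23,r(-5.9)),K,o,Rm))
    st=env.regions_of("stand",n)[0]["region"]; lb=env.regions_of("laid_bar",n)
    if lb: show(n+" laid",*fit(BAR,lb[0]["region"],(.533,.072,r(-18)),K,o,Rm,.028)); st=st|lb[0]["region"]
    show(n+" stand",*fit(STAND,st,(.519,.028,r(-18)),K,o,Rm))
def tri(a,b):
    P=[C[n][0]@np.c_[C[n][2].T,-C[n][2].T@C[n][1]] for n in("top","scene")]
    X=cv2.triangulatePoints(P[0],P[1],np.array(a,float),np.array(b,float));return (X[:3]/X[3]).ravel().round(3)
print("bulb",tri((160,185),(293,132)),"gun tip",tri((348,150),(435,232)),"gun back",tri((362,250),(372,268)))
print("box nearcorner",tri((442,262),(445,290)))
c=env.capture("wrist");print(np.array(c["T_tool_cam"]).round(3).tolist(),c["mtx"][0][0])
E
```

```text
top barA [440.4 316.7] yaw 76.7 iou 0.88
top barC [ 451.9 -406.3] yaw 10.0 iou 0.917
top res [ 462.2 -235.5] yaw -5.0 iou 0.944Traceback (most recent call last):
  File "<stdin>", line 12, in <module>
IndexError: list index out of range
```

```bash
cat > m.py <<'E'
from h import *
C={}
r=np.radians
def near(label,n,g,model,z0,tag):
    K,o,Rm=C[n];pc=proj([g[0],g[1],z0+.014],K,o,Rm)[0]
    c=[b["region"] for b in env.regions_of(label,n) if np.hypot(*(np.array(b["rect"]).reshape(2,2).mean(0)-pc))<15 and b["region"].any()]
    if c: show(n+" "+tag,*fit(model,c[0],g,K,o,Rm,z0))
    return c[0] if c else None
for n in ["top","scene"]:
    px,*C[n]=cam(n)
    near("bar_1",n,(.439,.313,r(76.5)),BAR,0,"A");near("bar_1",n,(.62,.27,r(100.7)),BAR,0,"B");near("bar_1",n,(.451,-.404,r(10.7)),BAR,0,"C")
    near("resistor",n,(.461,-.23,r(-5.9)),RES,0,"res");near("laid_bar",n,(.533,.072,r(-18)),BAR,.028,"laid")
    near("stand",n,(.519,.028,r(-18)),STAND,0,"stand(union)");near("stand",n,(.519,.028,r(-18)),STAND[:3],0,"stand(nolaid)")
def tri(a,b):
    P=[C[n][0]@np.c_[C[n][2].T,-C[n][2].T@C[n][1]] for n in("top","scene")]
    X=cv2.triangulatePoints(P[0],P[1],np.array(a,float),np.array(b,float));return (X[:3]/X[3]).ravel().round(3)
print("bulb",tri((160,185),(293,132)),"gun tip",tri((348,150),(435,232)),"gun back",tri((362,250),(372,268)))
print("box nearcorner",tri((442,262),(445,290)))
c=env.capture("wrist");print(np.array(c["T_tool_cam"]).round(3).tolist(),c["mtx"][0][0])
E
python3 m.py
```

```text
top A [440.2 314.8] yaw 76.7 iou 0.92
top B [626.8 272.5] yaw 102.3 iou 0.802
top C [ 451.6 -406.1] yaw 9.8 iou 0.886
top res [ 461.8 -236. ] yaw -5.7 iou 0.945
top laid [533.5  71.5] yaw -18.6 iou 0.935
top stand(union) [519.4  28.4] yaw -18.2 iou 0.826
top stand(nolaid) [519.4  28.4] yaw -18.2 iou 0.829
scene A [443.4 320.9] yaw 75.8 iou 0.887
scene C [ 453.4 -403.1] yaw 10.5 iou 0.947
scene res [ 463.4 -233.7] yaw -4.9 iou 0.91
scene laid [535.9  75.4] yaw -17.3 iou 0.849
scene stand(union) [519.8  29.5] yaw -18.0 iou 0.687
scene stand(nolaid) [518.8  28.8] yaw -19.6 iou 0.834
bulb [0.699 0.292 0.301] gun tip [ 0.838 -0.099  0.083] gun back [ 0.588 -0.112  0.073]
box nearcorner [ 0.555 -0.302  0.102]
[[-0.001, -0.953, -0.303, 0.083], [1.0, -0.001, 0.0, 0.001], [-0.0, -0.303, 0.953, -0.161], [0.0, 0.0, 0.0, 1.0]] 356.8626573765952
```

```bash
cat > plan.py <<'E'
# usage: plan.py "x,y,z,yawdeg;..."  (mm) -> calls (total offset units, spin units) relative to each call's start
import sys
from h import *
s=env.get_state();p=np.array(s["position"])*1000;M=R.from_rotvec(s["ee_rot"]).as_matrix()
yaw=np.degrees(np.arctan2(M[1,0],M[0,0]))
print("t",round(s["time"],1),"at",p.round(1),"yaw",round(yaw,1),"w",round(s["gripper_width"],4),"gf",round(s["gripper_force"],1),"tilt",(M[:,2]).round(3),"j7",round(s["joints"][6],2),"F",np.round(s["ft_force"],1))
for w in (sys.argv[1].split(";") if len(sys.argv)>1 else []):
    x,y,z,a=map(float,w.split(","))
    dy=(a-yaw+180)%360-180
    n=int(np.ceil(max(np.linalg.norm([x,y,z]-p)/185,abs(dy)/33,.01)))
    P0,Y0=p.copy(),yaw
    for i in range(1,n+1):
        T=P0+([x,y,z]-P0)*i/n; Ya=Y0+dy*i/n; c,q=np.cos(np.radians(yaw)),np.sin(np.radians(yaw))
        A=np.array([[c,q,0],[q,-c,0],[0,0,-1]])   # tool axes as rows (down-pointing)
        o=np.round(A@(T-p)/40,2); sp=round(-(Ya-yaw)/6,2)
        print(w if i==n else "  via", o.tolist(), "spin",sp)
        p=p+A.T@o*40; yaw-=sp*6
E
python3 plan.py "300,473,200,121;440,316,110,76.7"
```

```text
t 1.9 at [160.7 629.8 222.5] yaw 165.7 w 0.0868 gf 0.0 tilt [-0. -0. -1.] j7 -0.06 F [-0.7 -0.4  0.1]
  via [-2.17, -1.47, 0.28] spin 3.72
300,473,200,121 [-2.57, -0.53, 0.28] spin 3.73
  via [-2.58, 0.49, 1.13] spin 3.69
440,316,110,76.7 [-2.21, 1.43, 1.12] spin 3.69
```

>>> arm_command(
  moves=[
    {"offset": [-0.5, -0.35, 0.07], "spin": 0.9, "hand": 1},
    {"offset": [-1.1, -0.75, 0.14], "spin": 1.9, "hand": 1},
    {"offset": [-1.7, -1.1, 0.2], "spin": 2.8, "hand": 1},
    {"offset": [-2.17, -1.47, 0.28], "spin": 3.72, "hand": 1},
    {"offset": [-2.17, -1.47, 0.28], "spin": 3.72, "hand": 1},
  ],
)

```text
time: 2.37
position: [0.2351, 0.5473, 0.2112]
ee_rot: [1.005, 2.974, -0.002]
ft_force: [0.5, -0.7, 0.2]
gripper_width: 0.087
gripper_force: 0.0
```

>>> arm_command(
  moves=[
    {"offset": [-0.6, -0.13, 0.07], "spin": 0.9, "hand": 1},
    {"offset": [-1.3, -0.26, 0.14], "spin": 1.9, "hand": 1},
    {"offset": [-2.0, -0.4, 0.2], "spin": 2.8, "hand": 1},
    {"offset": [-2.57, -0.53, 0.28], "spin": 3.73, "hand": 1},
    {"offset": [-2.57, -0.53, 0.28], "spin": 3.73, "hand": 1},
  ],
)

```text
time: 2.78
position: [0.3042, 0.469, 0.2]
ee_rot: [1.562, 2.723, -0.001]
ft_force: [0.5, -0.1, -0.1]
gripper_width: 0.0867
gripper_force: 0.0
```

>>> arm_command(
  moves=[
    {"offset": [-0.6, 0.12, 0.28], "spin": 0.9, "hand": 1},
    {"offset": [-1.3, 0.25, 0.56], "spin": 1.9, "hand": 1},
    {"offset": [-2.0, 0.38, 0.85], "spin": 2.8, "hand": 1},
    {"offset": [-2.58, 0.49, 1.13], "spin": 3.69, "hand": 1},
    {"offset": [-2.58, 0.49, 1.13], "spin": 3.69, "hand": 1},
  ],
)

```text
time: 3.2
position: [0.3729, 0.39, 0.1532]
ee_rot: [2.054, 2.374, -0.004]
ft_force: [0.8, -0.7, -0.9]
gripper_width: 0.0873
gripper_force: 0.0
```

>>> arm_command(
  moves=[
    {"offset": [-0.55, 0.36, 0.28], "spin": 0.9, "hand": 1},
    {"offset": [-1.1, 0.7, 0.56], "spin": 1.9, "hand": 1},
    {"offset": [-1.7, 1.1, 0.85], "spin": 2.8, "hand": 1},
    {"offset": [-2.21, 1.43, 1.12], "spin": 3.69, "hand": 1},
    {"offset": [-2.21, 1.43, 1.12], "spin": 3.69, "hand": 1},
  ],
)

```text
time: 3.62
position: [0.4424, 0.3117, 0.1086]
ee_rot: [2.471, 1.937, -0.003]
ft_force: [-0.7, -0.4, -0.0]
gripper_width: 0.0869
gripper_force: 0.0
```

```bash
cat > w.py <<'E'
# w.py label x y yaw z0 [pic]: fit from wrist camera
import sys
from h import *
px,K,o,Rm=cam("wrist");l,x,y,a,z=sys.argv[1],*map(float,sys.argv[2:6])
if len(sys.argv)>6: cv2.imwrite("pics/"+sys.argv[6],px[...,::-1])
g=(x/1e3,y/1e3,np.radians(a));mod=RES if l=="resistor" else STAND if l=="stand" else BAR
for r in env.regions_of(l,"wrist")[:3]:
    if r["region"].sum()<100: continue
    f,q=fit(mod,r["region"],g,K,o,Rm,z/1e3,2); print(l,round(r["p"],2),[int(v) for v in r["rect"]],end=" ");show("",f,q)
E
python3 w.py bar_1 440 316 76.7 0 w1.png; python3 plan.py "440,316,110,76.7"
```

```text
bar_1 0.96 [517, 137, 610, 306]  [440. 316.] yaw 76.7 iou 0.0
bar_1 0.67 [293, 135, 331, 331]  [441.5 317.7] yaw 76.8 iou 0.97
t 3.7 at [440.2 316.1 110. ] yaw 76.8 w 0.0867 gf 0.0 tilt [-0. -0. -1.] j7 -0.85 F [0.1 1.  0.3]
440,316,110,76.7 [-0.0, -0.0, 0.0] spin 0.01
```

>>> arm_command(
  moves=[
    {"offset": [0.05, 0.02, 0.8], "spin": 0, "hand": 1},
    {"offset": [0.05, 0.02, 1.6], "spin": 0, "hand": 1},
    {"offset": [0.05, 0.02, 2.3], "spin": 0, "hand": 1},
    {"offset": [0.05, 0.02, 2.62], "spin": 0, "hand": 1},
    {"offset": [0.05, 0.02, 2.62], "spin": 0, "hand": 1},
  ],
)

```text
time: 4.13
position: [0.4386, 0.3185, 0.0027]
ee_rot: [-2.459, -1.955, 0.007]
ft_force: [-0.8, -0.9, -0.6]
gripper_width: 0.0869
gripper_force: 0.0
```

>>> arm_command(
  force=25,
  moves=[
    {"offset": [0, 0, 0], "spin": 0, "hand": 0},
    {"offset": [0, 0, 0], "spin": 0, "hand": 0},
    {"offset": [0, 0, 0], "spin": 0, "hand": 0},
    {"offset": [0, 0, 0], "spin": 0, "hand": 0},
    {"offset": [0, 0, 0], "spin": 0, "hand": 0},
  ],
)

```text
time: 4.55
position: [0.4418, 0.3185, 0.0064]
ee_rot: [-2.463, -1.95, -0.003]
ft_force: [0.2, -0.9, -0.4]
gripper_width: 0.0616
gripper_force: 0.0
```

```bash
python3 - <<'E'
from h import *
# slots in world from stand pose
c=np.array([.5194,.0284]);a=np.radians(-18.3);M=np.array([[np.cos(a),-np.sin(a)],[np.sin(a),np.cos(a)]])
for n,v in dict(second=(0,-.046),near=(-.046,0),far=(.046,0)).items(): print(n,(c+M@v).round(4))
E
python3 plan.py "440,316,140,76.8;530,170,170,100;505,-15,170,161.7"
```

```text
second [ 0.505  -0.0153]
near [0.4757 0.0428]
far [0.5631 0.014 ]
t 4.5 at [441.8 318.5   6.4] yaw 76.7 w 0.0616 gf 0.0 tilt [ 0.001  0.001 -1.   ] j7 -0.78 F [ 0.2 -0.9 -0.4]
440,316,140,76.8 [-0.07, -0.03, -3.34] spin -0.01
530,170,170,100 [-3.04, 3.03, -0.75] spin -3.87
  via [-2.22, -0.71, -0.0] spin -5.14
505,-15,170,161.7 [-1.54, -1.75, -0.0] spin -5.14
```

View pics/w1.png

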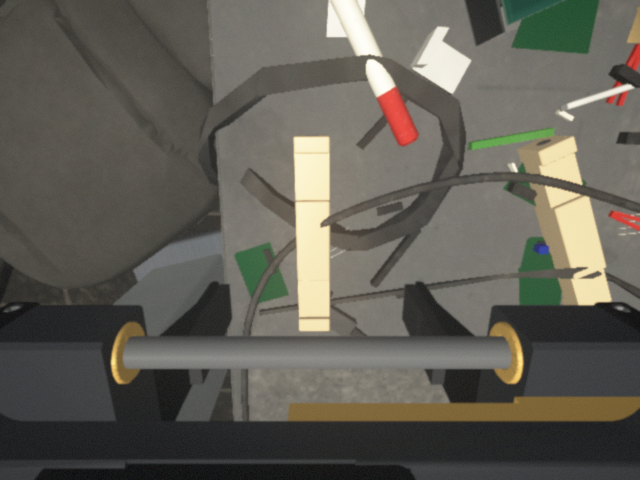

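The wrist view shows bar A upright at column 312, rows 137–331, and bar B on the right around (565,220). The fingers close slowly, so I'll give them more rows.

>>> arm_command(
  moves=[
    {"offset": [0, 0, 0], "spin": 0, "hand": 0},
    {"offset": [0, 0, 0], "spin": 0, "hand": 0},
    {"offset": [0, 0, 0], "spin": 0, "hand": 0},
    {"offset": [0, 0, 0], "spin": 0, "hand": 0},
    {"offset": [0, 0, 0], "spin": 0, "hand": 0},
  ],
)

```text
time: 4.97
position: [0.4414, 0.3178, 0.0053]
ee_rot: [2.464, 1.949, -0.0]
ft_force: [-0.3, 0.4, 0.2]
gripper_width: 0.0287
gripper_force: 0.0
```

>>> arm_command(
  moves=[
    {"offset": [0, 0, 0], "spin": 0, "hand": 0},
    {"offset": [0, 0, 0], "spin": 0, "hand": 0},
    {"offset": [0, 0, 0], "spin": 0, "hand": 0},
    {"offset": [0, 0, 0], "spin": 0, "hand": 0},
    {"offset": [0, 0, 0], "spin": 0, "hand": 0},
  ],
)

```text
time: 5.38
position: [0.4414, 0.3178, 0.0053]
ee_rot: [2.464, 1.949, -0.0]
ft_force: [1.1, 0.6, 0.5]
gripper_width: 0.0239
gripper_force: 25.0
```

>>> arm_command(
  moves=[
    {"offset": [0, 0, -0.5], "spin": 0, "hand": 0},
    {"offset": [0, 0, -1.2], "spin": 0, "hand": 0},
    {"offset": [0, 0, -2.0], "spin": 0, "hand": 0},
    {"offset": [0, 0, -2.8], "spin": 0, "hand": 0},
    {"offset": [0, 0, -3.3], "spin": 0, "hand": 0},
  ],
)

```text
time: 5.8
position: [0.4421, 0.3182, 0.1404]
ee_rot: [-2.464, -1.949, -0.004]
ft_force: [0.9, 0.7, -1.8]
gripper_width: 0.0237
gripper_force: 25.0
```

```bash
python3 plan.py "530,170,150,100;505,-15,150,161.7"
```

```text
t 5.8 at [442.1 318.2 140.4] yaw 76.7 w 0.0237 gf 25.0 tilt [ 0.002  0.002 -1.   ] j7 -0.86 F [ 0.9  0.7 -1.8]
530,170,150,100 [-3.1, 2.99, -0.24] spin -3.89
  via [-2.22, -0.71, -0.0] spin -5.14
505,-15,150,161.7 [-1.55, -1.75, -0.0] spin -5.14
```

>>> arm_command(
  moves=[
    {"offset": [-0.6, 0.6, -0.05], "spin": -0.75, "hand": 0},
    {"offset": [-1.2, 1.2, -0.1], "spin": -1.5, "hand": 0},
    {"offset": [-1.8, 1.8, -0.15], "spin": -2.3, "hand": 0},
    {"offset": [-2.5, 2.4, -0.2], "spin": -3.1, "hand": 0},
    {"offset": [-3.1, 2.99, -0.24], "spin": -3.89, "hand": 0},
  ],
)

```text
time: 6.22
position: [0.5296, 0.1675, 0.147]
ee_rot: [-2.014, -2.411, 0.0]
ft_force: [0.6, -0.1, -2.1]
gripper_width: 0.0239
gripper_force: 25.0
```

>>> arm_command(
  moves=[
    {"offset": [-0.44, -0.14, 0], "spin": -1.0, "hand": 0},
    {"offset": [-0.9, -0.28, 0], "spin": -2.0, "hand": 0},
    {"offset": [-1.35, -0.43, 0], "spin": -3.1, "hand": 0},
    {"offset": [-1.8, -0.57, 0], "spin": -4.1, "hand": 0},
    {"offset": [-2.22, -0.71, 0], "spin": -5.14, "hand": 0},
  ],
)

```text
time: 6.63
position: [0.5163, 0.076, 0.1467]
ee_rot: [-1.299, -2.86, 0.001]
ft_force: [-0.0, 0.1, -1.5]
gripper_width: 0.0238
gripper_force: 25.0
```

>>> arm_command(
  moves=[
    {"offset": [-0.3, -0.35, 0], "spin": -1.0, "hand": 0},
    {"offset": [-0.6, -0.7, 0], "spin": -2.0, "hand": 0},
    {"offset": [-0.95, -1.05, 0], "spin": -3.1, "hand": 0},
    {"offset": [-1.25, -1.4, 0], "spin": -4.1, "hand": 0},
    {"offset": [-1.55, -1.75, 0], "spin": -5.14, "hand": 0},
  ],
)

```text
time: 7.05
position: [0.504, -0.0164, 0.1467]
ee_rot: [-0.491, -3.103, 0.0]
ft_force: [0.6, 0.7, -2.1]
gripper_width: 0.0239
gripper_force: 25.0
```

```bash
python3 w.py stand 519.4 28.4 -18.3 0 w2.png;python3 w.py laid_bar 533.5 72 -18.3 28;  python3 plan.py "505,-15.3,60,161.7"
```

```text
stand 0.81 [276, 132, 481, 310]  [520.1  30.6] yaw -18.9 iou 0.474
laid_bar 0.95 [414, 143, 477, 304]  [534.8  73.7] yaw -18.0 iou 0.889
t 7.2 at [504.3 -15.5 146.9] yaw 161.6 w 0.0237 gf 25.0 tilt [-0.  0. -1.] j7 1.25 F [-0.   0.1 -2.1]
505,-15.3,60,161.7 [-0.02, 0.01, 2.17] spin -0.02
```

View pics/w2.png

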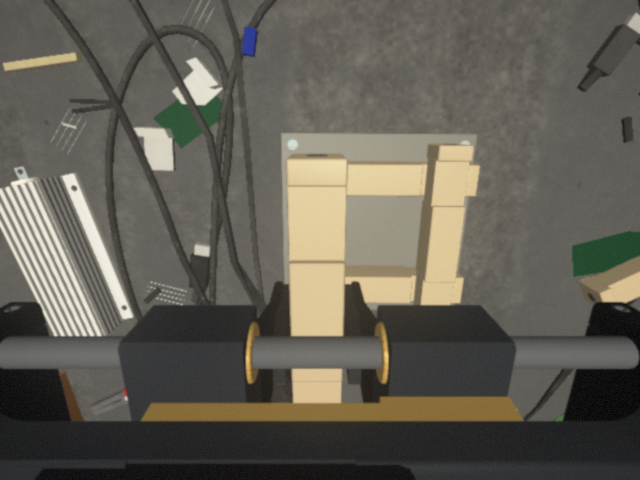

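The held bar shows at column 317, with its end at row 155. The board's near corners are at (282,134) and (476,134). I'll check the stand pose from those corners.

```bash
python3 - <<'E'
from h import *
px,K,o,Rm=cam("wrist")
def p(c,a,v):
    a=np.radians(a);x,y,z=v;return [c[0]+x*np.cos(a)-y*np.sin(a),c[1]+x*np.sin(a)+y*np.cos(a),z]
g=ground([[282,134],[476,134]],K,o,Rm,.008)
d=g[0]-g[1]; print(g.round(4),np.hypot(*d),"stand yaw",np.degrees(np.arctan2(d[1],d[0]))+90)
a=np.radians(np.degrees(np.arctan2(d[1],d[0]))+90);print("centre",g.mean(0)+.08*np.array([np.cos(a),np.sin(a)]))
S=lambda v:proj(p((.5194,.0284),-18.3,np.array(v)/1000),K,o,Rm)[0].round(0)
print("corners",S((-80,-80,8)),S((-80,80,8)),"laid end top",S((-73,34,56)),S((-73,58,56)),"far bar inner",S((34,0,36)),"near bar",S((-58,0,36)),S((-34,0,36)))
s=env.get_state();t=np.array(s["position"]);M=R.from_rotvec(s["ee_rot"]).as_matrix()
for v in [(.073,.012,.005-.028),(.073,-.012,.005-.028),(.03,.012,.005-.028)]: print("held",proj(t+M@np.array(v),K,o,Rm)[0].round(0))
E
```

```text
[[ 0.4218 -0.0166]
 [ 0.4713  0.1316]] 0.15628514595010518 stand yaw -18.471832727820825
centre [0.522453   0.03213778]
corners [274. 132.] [473. 131.] laid end top [433. 143.] [469. 143.] far bar inner [372. 276.] near bar [378. 163.] [376. 195.]
held [348. 155.]
held [285. 155.]
held [346. 262.]
```

```bash
python3 - <<'E'
from h import *
px,K,o,Rm=cam("wrist")
def P(c,a,v):
    a=np.radians(a);v=np.array(v)/1000;x,y,z=v.T;return np.c_[c[0]+x*np.cos(a)-y*np.sin(a),c[1]+x*np.sin(a)+y*np.cos(a),z]
im=cv2.resize(px[110:310,265:490,::-1],None,fx=3,fy=3,interpolation=cv2.INTER_CUBIC).copy()
for c,col in (((.5194,.0284),(0,0,255)),((.5205,.0315),(0,255,0))):
    for q in ([(-80,-80,8),(-80,80,8),(80,80,8),(80,-80,8)],[(-58,-73,36),(-58,73,36),(-34,73,36),(-34,-73,36)],[(34,-73,36),(34,73,36),(58,73,36),(58,-73,36)]):
        u=((proj(P(c,-18.3,q),K,o,Rm)-[265,110]+.5)*3).astype(int);cv2.polylines(im,[u],True,col,1)
cv2.imwrite("pics/c1.png",im)
E
```

```text
(no output)
```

View pics/c1.png

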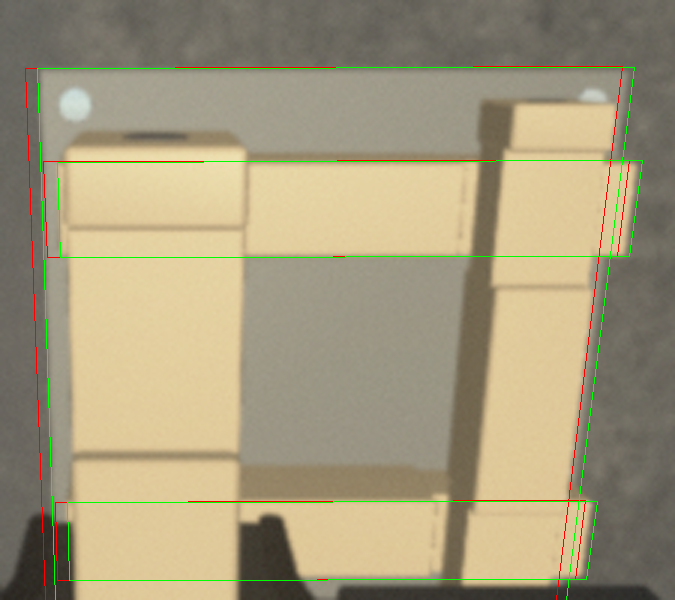

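The green outline, with the stand at (520.3, 30.8), matches the picture. Lowering the bar into the second slot.

```bash
python3 plan.py "505.9,-12.9,60,161.7;505.9,-12.9,34,161.7"
```

```text
t 7.3 at [504.5 -14.5 146.9] yaw 161.7 w 0.0235 gf 25.0 tilt [-0.  0. -1.] j7 1.25 F [ 0.1  0.6 -1.4]
505.9,-12.9,60,161.7 [-0.02, 0.05, 2.17] spin -0.0
505.9,-12.9,34,161.7 [-0.0, -0.0, 0.65] spin -0.0
```

>>> arm_command(
  moves=[
    {"offset": [-0.02, 0.06, 0.5], "spin": 0, "hand": 0},
    {"offset": [-0.02, 0.06, 1.0], "spin": 0, "hand": 0},
    {"offset": [-0.02, 0.06, 1.5], "spin": 0, "hand": 0},
    {"offset": [-0.02, 0.06, 1.9], "spin": 0, "hand": 0},
    {"offset": [-0.02, 0.06, 2.17], "spin": 0, "hand": 0},
  ],
)

```text
time: 7.77
position: [0.5052, -0.0123, 0.0584]
ee_rot: [-0.498, -3.1, 0.001]
ft_force: [-0.4, -0.6, -1.5]
gripper_width: 0.0235
gripper_force: 25.0
```

>>> arm_command(
  moves=[
    {"offset": [0, 0, 0.15], "spin": 0, "hand": 0},
    {"offset": [0, 0, 0.3], "spin": 0, "hand": 0},
    {"offset": [0, 0, 0.45], "spin": 0, "hand": 0},
    {"offset": [0, 0, 0.56], "spin": 0, "hand": 0},
    {"offset": [0, 0, 0.65], "spin": 0, "hand": 0},
  ],
)

```text
time: 8.18
position: [0.5062, -0.0133, 0.0341]
ee_rot: [0.499, 3.101, 0.0]
ft_force: [0.4, -1.2, -1.1]
gripper_width: 0.0239
gripper_force: 25.0
```

```bash
python3 plan.py
```

```text
t 8.2 at [506.2 -13.3  34.1] yaw 161.7 w 0.0239 gf 25.0 tilt [ 0.001  0.    -1.   ] j7 1.34 F [ 0.4 -1.2 -1.1]
```

>>> arm_command(
  moves=[
    {"offset": [0, 0, 0.02], "spin": 0, "hand": 0},
    {"offset": [0, 0, 0.02], "spin": 0, "hand": 0.4},
    {"offset": [0, 0, 0.02], "spin": 0, "hand": 0.8},
    {"offset": [0, 0, 0.02], "spin": 0, "hand": 0.8},
    {"offset": [0, 0, 0.02], "spin": 0, "hand": 0.8},
  ],
)

```text
time: 8.6
position: [0.5063, -0.0134, 0.0337]
ee_rot: [0.499, 3.101, 0.0]
ft_force: [-0.5, 0.2, 0.3]
gripper_width: 0.0429
gripper_force: 0.0
```

>>> arm_command(
  moves=[
    {"offset": [0, 0, 0], "spin": 0, "hand": 0.8},
    {"offset": [0, 0, -0.7], "spin": 0, "hand": 0.8},
    {"offset": [0, 0, -1.5], "spin": 0, "hand": 0.8},
    {"offset": [0, 0, -2.3], "spin": 0, "hand": 0.8},
    {"offset": [0, 0, -3.0], "spin": 0, "hand": 0.8},
  ],
)

```text
time: 9.02
position: [0.5061, -0.0137, 0.1554]
ee_rot: [0.499, 3.101, 0.0]
ft_force: [1.0, -0.1, -0.2]
gripper_width: 0.0682
gripper_force: 0.0
```

```bash
python3 w.py bar_1 505.9 -12.9 -18.3 28; python3 w.py laid_bar 533.5 72 -18.3 28; python3 plan.py "450,-200,170,161.7;440,-350,150,190;453,-404,110,190"
```

```text
bar_1 0.82 [570, 247, 639, 300]  [505.9 -12.9] yaw -18.3 iou 0.0
laid_bar 0.81 [404, 137, 459, 320]  [535.2  73.6] yaw -18.4 iou 0.885
t 9.2 at [506.4 -13.2 153.9] yaw 161.7 w 0.0697 gf 0.0 tilt [ 0.002  0.001 -1.   ] j7 1.24 F [-0.7  0.1 -0.3]
  via [-0.06, -2.44, -0.2] spin 0.0
450,-200,170,161.7 [-0.07, -2.44, -0.2] spin 0.01
440,-350,150,190 [-0.94, -3.63, 0.5] spin -4.72
453,-404,110,190 [-0.08, -1.39, 1.0] spin -0.0
```

>>> arm_command(
  moves=[
    {"offset": [0, -0.8, -0.1], "spin": 0, "hand": 1},
    {"offset": [0, -1.7, -0.2], "spin": 0, "hand": 1},
    {"offset": [-0.05, -2.6, -0.3], "spin": 0, "hand": 1},
    {"offset": [-0.1, -3.5, -0.4], "spin": 0, "hand": 1},
    {"offset": [-0.13, -4.4, -0.4], "spin": 0, "hand": 1},
  ],
)

```text
time: 9.63
position: [0.4546, -0.1835, 0.1687]
ee_rot: [-0.498, -3.101, 0.0]
ft_force: [1.2, -0.6, -0.0]
gripper_width: 0.0859
gripper_force: 0.0
```

>>> arm_command(
  moves=[
    {"offset": [-0.2, -0.9, 0], "spin": -0.9, "hand": 1},
    {"offset": [-0.4, -1.7, 0.1], "spin": -1.9, "hand": 1},
    {"offset": [-0.6, -2.5, 0.2], "spin": -2.8, "hand": 1},
    {"offset": [-0.8, -3.3, 0.3], "spin": -3.8, "hand": 1},
    {"offset": [-0.94, -4.0, 0.5], "spin": -4.72, "hand": 1},
  ],
)

```text
time: 10.05
position: [0.4413, -0.3434, 0.1492]
ee_rot: [0.264, -3.129, -0.0]
ft_force: [1.5, 0.4, -0.3]
gripper_width: 0.0868
gripper_force: 0.0
```

>>> arm_command(
  moves=[
    {"offset": [0, -0.5, 0.3], "spin": 0, "hand": 1},
    {"offset": [-0.05, -0.9, 0.6], "spin": 0, "hand": 1},
    {"offset": [-0.08, -1.45, 0.9], "spin": 0, "hand": 1},
    {"offset": [-0.08, -1.45, 1.0], "spin": 0, "hand": 1},
    {"offset": [-0.08, -1.45, 1.0], "spin": 0, "hand": 1},
  ],
)

```text
time: 10.47
position: [0.4524, -0.3991, 0.1075]
ee_rot: [0.252, -3.127, -0.003]
ft_force: [-0.3, 0.4, 0.4]
gripper_width: 0.0871
gripper_force: 0.0
```

```bash
python3 w.py bar_1 453 -404 10.2 0; python3 plan.py "453,-404,110,190"
```

```text
bar_1 0.79 [289, 142, 326, 335]  [ 453.4 -403. ] yaw 10.5 iou 0.938
t 10.6 at [ 453.7 -398.1  109.4] yaw -170.7 w 0.0872 gf 0.0 tilt [-0.002  0.001 -1.   ] j7 2.62 F [0.3 0.9 0.2]
453,-404,110,190 [0.04, -0.14, -0.01] spin -0.11
```

>>> arm_command(
  moves=[
    {"offset": [0.03, -0.12, 0.7], "spin": 0.25, "hand": 1},
    {"offset": [0.03, -0.12, 1.4], "spin": 0.25, "hand": 1},
    {"offset": [0.03, -0.12, 2.1], "spin": 0.25, "hand": 1},
    {"offset": [0.03, -0.12, 2.6], "spin": 0.25, "hand": 0.6},
    {"offset": [0.03, -0.12, 2.6], "spin": 0.25, "hand": 0.2},
  ],
)

```text
time: 10.98
position: [0.4524, -0.4007, 0.003]
ee_rot: [0.216, -3.13, -0.006]
ft_force: [-0.9, 1.2, 0.4]
gripper_width: 0.0799
gripper_force: 0.0
```

>>> arm_command(
  moves=[
    {"offset": [0, 0, 0], "spin": 0, "hand": 0},
    {"offset": [0, 0, 0], "spin": 0, "hand": 0},
    {"offset": [0, 0, 0], "spin": 0, "hand": 0},
    {"offset": [0, 0, 0], "spin": 0, "hand": 0},
    {"offset": [0, 0, 0], "spin": 0, "hand": 0},
  ],
)

```text
time: 11.4
position: [0.4547, -0.404, 0.0076]
ee_rot: [-0.215, 3.133, -0.002]
ft_force: [0.2, 0.7, -0.3]
gripper_width: 0.0479
gripper_force: 0.0
```

>>> arm_command(
  moves=[
    {"offset": [0, 0, 0], "spin": 0, "hand": 0},
    {"offset": [0, 0, 0], "spin": 0, "hand": 0},
    {"offset": [0, 0, 0], "spin": 0, "hand": 0},
    {"offset": [0, 0, 0], "spin": 0, "hand": 0},
    {"offset": [0, 0, 0], "spin": 0, "hand": 0},
  ],
)

```text
time: 11.82
position: [0.454, -0.4038, 0.0065]
ee_rot: [-0.214, 3.134, 0.0]
ft_force: [0.3, 0.9, 1.3]
gripper_width: 0.0241
gripper_force: 24.5
```

```bash
python3 plan.py "453,-403,160,188;500,-200,160,150;564,16.4,160,71.7"
```

```text
t 11.8 at [ 454.  -403.8    6.5] yaw -172.2 w 0.0241 gf 24.5 tilt [ 0.  0. -1.] j7 2.64 F [0.3 0.9 1.3]
453,-403,160,188 [0.02, 0.02, -3.84] spin -0.03
  via [-0.93, 2.43, 0.0] spin 3.17
500,-200,160,150 [-0.09, 2.61, 0.0] spin 3.16
  via [0.44, 1.83, 0.0] spin 4.35
  via [1.19, 1.45, 0.0] spin 4.35
564,16.4,160,71.7 [1.72, 0.77, 0.0] spin 4.35
```

>>> arm_command(
  moves=[
    {"offset": [0, 0, -0.5], "spin": 0.1, "hand": 0},
    {"offset": [0, 0, -1.3], "spin": 0.2, "hand": 0},
    {"offset": [0, 0, -2.2], "spin": 0.3, "hand": 0},
    {"offset": [0, 0, -3.1], "spin": 0.3, "hand": 0},
    {"offset": [0, 0, -3.84], "spin": 0.3, "hand": 0},
  ],
)

```text
time: 12.23
position: [0.4537, -0.4041, 0.1622]
ee_rot: [-0.164, 3.137, -0.001]
ft_force: [1.2, -0.5, -1.4]
gripper_width: 0.024
gripper_force: 24.5
```

>>> arm_command(
  moves=[
    {"offset": [-0.18, 0.5, 0], "spin": 0.7, "hand": 0},
    {"offset": [-0.37, 1.0, 0], "spin": 1.4, "hand": 0},
    {"offset": [-0.55, 1.45, 0], "spin": 2.1, "hand": 0},
    {"offset": [-0.75, 1.95, 0], "spin": 2.7, "hand": 0},
    {"offset": [-0.93, 2.43, 0], "spin": 3.17, "hand": 0},
  ],
)

```text
time: 12.65
position: [0.4807, -0.302, 0.1596]
ee_rot: [-0.361, -3.12, -0.0]
ft_force: [0.5, 0.2, -1.5]
gripper_width: 0.0243
gripper_force: 24.5
```

>>> arm_command(
  moves=[
    {"offset": [-0.02, 0.5, 0], "spin": 0.6, "hand": 0},
    {"offset": [-0.04, 1.0, 0], "spin": 1.2, "hand": 0},
    {"offset": [-0.05, 1.5, 0], "spin": 1.9, "hand": 0},
    {"offset": [-0.07, 2.1, 0], "spin": 2.5, "hand": 0},
    {"offset": [-0.09, 2.61, 0], "spin": 3.1, "hand": 0},
  ],
)

```text
time: 13.07
position: [0.5076, -0.2008, 0.1596]
ee_rot: [-0.859, -3.021, -0.0]
ft_force: [0.5, -0.5, -2.1]
gripper_width: 0.0239
gripper_force: 24.5
```

>>> arm_command(
  moves=[
    {"offset": [0.09, 0.37, 0], "spin": 0.9, "hand": 0},
    {"offset": [0.18, 0.74, 0], "spin": 1.7, "hand": 0},
    {"offset": [0.26, 1.1, 0], "spin": 2.6, "hand": 0},
    {"offset": [0.35, 1.46, 0], "spin": 3.5, "hand": 0},
    {"offset": [0.44, 1.83, 0], "spin": 4.35, "hand": 0},
  ],
)

```text
time: 13.48
position: [0.5308, -0.1301, 0.1596]
ee_rot: [-1.522, -2.747, 0.001]
ft_force: [0.1, 0.1, -2.7]
gripper_width: 0.0239
gripper_force: 24.5
```

>>> arm_command(
  moves=[
    {"offset": [0.24, 0.29, 0], "spin": 0.9, "hand": 0},
    {"offset": [0.48, 0.58, 0], "spin": 1.7, "hand": 0},
    {"offset": [0.7, 0.87, 0], "spin": 2.6, "hand": 0},
    {"offset": [0.95, 1.16, 0], "spin": 3.5, "hand": 0},
    {"offset": [1.19, 1.45, 0], "spin": 4.35, "hand": 0},
  ],
)

```text
time: 13.9
position: [0.5544, -0.0588, 0.1596]
ee_rot: [-2.103, -2.333, 0.001]
ft_force: [0.0, 1.2, -1.5]
gripper_width: 0.0241
gripper_force: 24.5
```

```bash
python3 plan.py "564,16.4,160,71.7"
```

```text
t 13.9 at [554.4 -58.8 159.6] yaw 95.9 w 0.0241 gf 24.5 tilt [-0.001 -0.    -1.   ] j7 0.27 F [ 0.   1.2 -1.5]
564,16.4,160,71.7 [1.85, 0.43, -0.01] spin 4.04
```

>>> arm_command(
  moves=[
    {"offset": [0.4, 0.1, 0], "spin": 0.9, "hand": 0},
    {"offset": [0.8, 0.2, 0], "spin": 1.8, "hand": 0},
    {"offset": [1.2, 0.3, 0], "spin": 2.7, "hand": 0},
    {"offset": [1.6, 0.4, 0], "spin": 3.5, "hand": 0},
    {"offset": [1.85, 0.43, 0], "spin": 4.04, "hand": 0},
  ],
)

```text
time: 14.32
position: [0.5637, 0.018, 0.1595]
ee_rot: [-2.544, -1.842, 0.001]
ft_force: [-0.3, -0.2, -2.4]
gripper_width: 0.0239
gripper_force: 24.5
```

```bash
cat > ov.py <<'E'
# overlay of stand bars on wrist view
import sys
from h import *
px,K,o,Rm=cam("wrist")
c=(.5203,.0308);a=np.radians(-18.3)
im=px[...,::-1].copy()
top=lambda x0,x1,y0,y1,z:[(x0,y0,z),(x1,y0,z),(x1,y1,z),(x0,y1,z)]
for q,col in ((top(-80,80,-80,80,8),(255,0,0)),(top(-73,73,34,58,56),(0,255,0)),(top(-73,73,-58,-34,56),(0,255,0)),(top(34,58,-73,73,36),(0,0,255)),(top(-58,-34,-73,73,36),(0,0,255)),(top(-58,-34,-73,73,76),(255,0,255)),(top(34,58,-73,73,76),(255,0,255))):
    if len(sys.argv)>2 and sys.argv[2]=="top" and q[0][2]!=76: continue
    v=np.array(q)/1000;P=np.c_[c[0]+v[:,0]*np.cos(a)-v[:,1]*np.sin(a),c[1]+v[:,0]*np.sin(a)+v[:,1]*np.cos(a),v[:,2]]
    cv2.polylines(im,[proj(P,K,o,Rm).round().astype(int)],True,col,1)
cv2.imwrite("pics/"+sys.argv[1],im)
E
python3 ov.py o1.png; python3 plan.py "564,16.4,80,71.7;564,16.4,56,71.7"
```

```text
t 14.4 at [563.6  19.8 159.4] yaw 71.8 w 0.024 gf 24.5 tilt [-0.001  0.001 -1.   ] j7 -0.27 F [ 0.5  2.4 -2.1]
564,16.4,80,71.7 [-0.08, 0.04, 1.98] spin 0.01
564,16.4,56,71.7 [0.0, -0.0, 0.6] spin -0.0
```

View pics/o1.png

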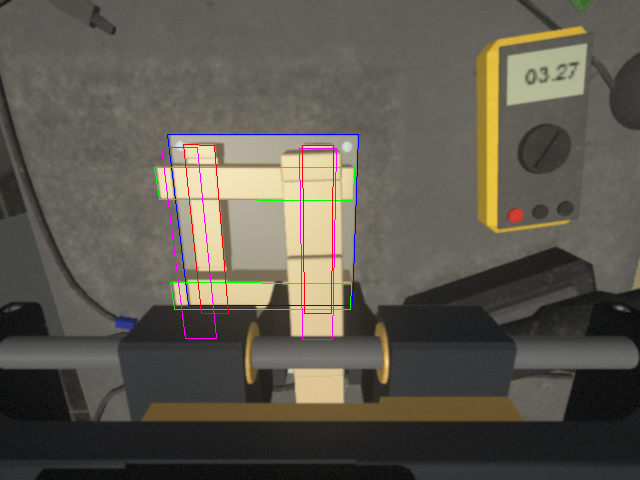

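The overlay matches: the second layer's bars lie inside their green outlines, and the held bar is centred at column 315. Lowering into the far slot.

>>> arm_command(
  moves=[
    {"offset": [-0.04, 0.02, 0.5], "spin": 0, "hand": 0},
    {"offset": [-0.06, 0.02, 1.0], "spin": 0, "hand": 0},
    {"offset": [-0.06, 0.02, 1.5], "spin": 0, "hand": 0},
    {"offset": [-0.06, 0.02, 1.8], "spin": 0, "hand": 0},
    {"offset": [-0.06, 0.02, 1.98], "spin": 0, "hand": 0},
  ],
)

```text
time: 14.78
position: [0.5627, 0.0128, 0.0791]
ee_rot: [-2.541, -1.846, 0.004]
ft_force: [-0.2, -0.2, -1.7]
gripper_width: 0.0241
gripper_force: 24.5
```

>>> arm_command(
  moves=[
    {"offset": [0, 0, 0.14], "spin": 0, "hand": 0},
    {"offset": [0, 0, 0.28], "spin": 0, "hand": 0},
    {"offset": [0, 0, 0.4], "spin": 0, "hand": 0},
    {"offset": [0, 0, 0.5], "spin": 0, "hand": 0},
    {"offset": [0, 0, 0.6], "spin": 0, "hand": 0},
  ],
)

```text
time: 15.2
position: [0.5641, 0.0135, 0.0569]
ee_rot: [2.542, 1.846, 0.001]
ft_force: [0.1, 0.1, -1.8]
gripper_width: 0.0243
gripper_force: 24.5
```

```bash
python3 plan.py "564,16.4,54.5,71.7"
```

```text
t 15.2 at [564.1  13.5  56.9] yaw 72.0 w 0.0243 gf 24.5 tilt [ 0.001  0.    -1.   ] j7 -0.18 F [ 0.1  0.1 -1.8]
564,16.4,54.5,71.7 [0.07, -0.02, 0.06] spin 0.05
```

>>> arm_command(
  moves=[
    {"offset": [0.06, -0.02, 0], "spin": 0, "hand": 0},
    {"offset": [0.06, -0.02, 0.03], "spin": 0, "hand": 0},
    {"offset": [0.06, -0.02, 0.05], "spin": 0, "hand": 0},
    {"offset": [0.06, -0.02, 0.05], "spin": 0, "hand": 0.4},
    {"offset": [0.06, -0.02, 0.05], "spin": 0, "hand": 0.8},
  ],
)

```text
time: 15.62
position: [0.5641, 0.016, 0.0552]
ee_rot: [2.542, 1.846, 0.001]
ft_force: [-0.2, 0.8, 0.4]
gripper_width: 0.0312
gripper_force: 0.0
```

>>> arm_command(
  moves=[
    {"offset": [0, 0, 0], "spin": 0, "hand": 0.7},
    {"offset": [0, 0, 0], "spin": 0, "hand": 0.7},
    {"offset": [0, 0, 0], "spin": 0, "hand": 0.7},
    {"offset": [0, 0, -0.6], "spin": 0, "hand": 0.7},
    {"offset": [0, 0, -1.4], "spin": 0, "hand": 0.7},
  ],
)

```text
time: 16.03
position: [0.5618, 0.0157, 0.1093]
ee_rot: [-2.541, -1.845, 0.008]
ft_force: [1.0, -0.1, 0.5]
gripper_width: 0.0586
gripper_force: 0.0
```

>>> arm_command(
  moves=[
    {"offset": [0, 0, -0.7], "spin": 0, "hand": 0.7},
    {"offset": [0, 0, -1.4], "spin": 0, "hand": 0.7},
    {"offset": [0, 0, -1.6], "spin": 0, "hand": 0.7},
    {"offset": [0, 0, -1.6], "spin": 0, "hand": 0.7},
    {"offset": [0, 0, -1.6], "spin": 0, "hand": 0.7},
  ],
)

```text
time: 16.45
position: [0.5637, 0.0161, 0.1745]
ee_rot: [-2.542, -1.846, -0.001]
ft_force: [0.4, 0.1, -0.6]
gripper_width: 0.0609
gripper_force: 0.0
```

```bash
python3 ov.py o2.png top; python3 w.py bar_1 564 16.4 71.7 48;python3 plan.py "530,130,170,80"; python3 - <<'E'
from h import *
C={}
for n in("top","scene"):
    px,*C[n]=cam(n); im=cv2.resize(px[170:265,130:240] if n=="top" else px[80:255,230:350],None,fx=4,fy=4)
    cv2.imwrite(f"pics/b_{n}.png",im[...,::-1])
a=cv2.imread("pics/b_top.png");b=cv2.imread("pics/b_scene.png")
H=max(a.shape[0],b.shape[0]);z=np.zeros((H,a.shape[1]+b.shape[1],3),np.uint8);z[:a.shape[0],:a.shape[1]]=a;z[:b.shape[0],a.shape[1]:]=b
cv2.imwrite("pics/bb.png",cv2.resize(z,None,fx=.75,fy=.75)); print(z.shape)
E
```

```text
bar_1 0.95 [299, 138, 333, 325]  [564.6  18.2] yaw 74.4 iou 0.966
bar_1 0.81 [179, 260, 351, 299]  [576.7   9.8] yaw 74.1 iou 0.094
t 16.6 at [562.9  16.  173.2] yaw 72.0 w 0.0605 gf 0.0 tilt [-0.002 -0.001 -1.   ] j7 -0.27 F [-0.3 -0.2  0.2]
530,130,170,80 [2.46, -1.66, 0.08] spin -1.34
(700, 920, 3)
```

View pics/o2.png

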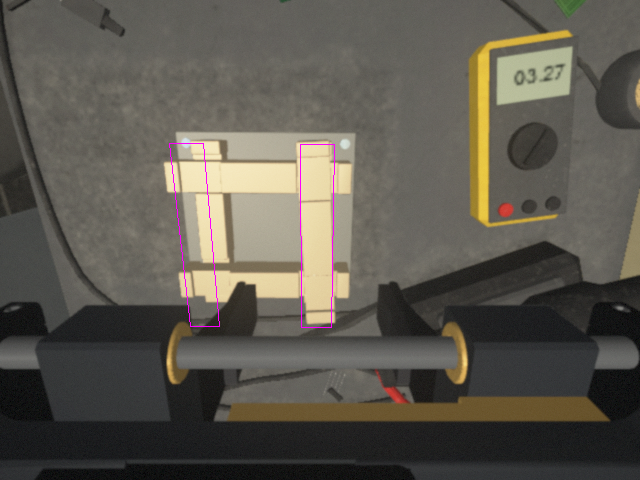

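View pics/bb.png

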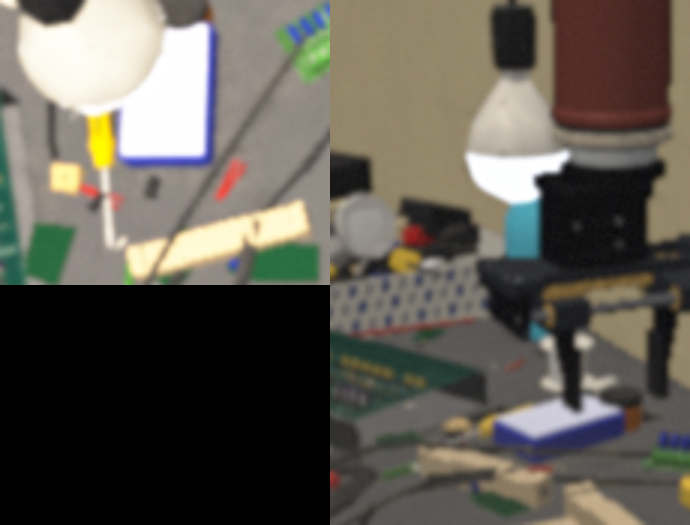

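The far bar is home; it is about 2.7° off in yaw, within tolerance. The bulb (centre about (0.70, 0.29, 0.30), radius about 43 mm) hangs close above bar B. I'll look at B from the side, grip its clear end, drag it out and then regrip it.

```bash
python3 plan.py "570,110,165,87;605,185,110,102"
```

```text
t 16.7 at [563.1  15.9 173.6] yaw 72.0 w 0.0611 gf 0.0 tilt [-0.002 -0.001 -1.   ] j7 -0.27 F [ 0.3 -0.6  0.3]
570,110,165,87 [2.29, -0.56, 0.21] spin -2.5
605,185,110,102 [1.92, 0.77, 1.38] spin -2.5
```

>>> arm_command(
  moves=[
    {"offset": [0.6, -0.15, 0.05], "spin": -0.6, "hand": 1},
    {"offset": [1.2, -0.3, 0.1], "spin": -1.3, "hand": 1},
    {"offset": [1.8, -0.45, 0.15], "spin": -2.0, "hand": 1},
    {"offset": [2.29, -0.56, 0.21], "spin": -2.5, "hand": 1},
    {"offset": [2.29, -0.56, 0.21], "spin": -2.5, "hand": 1},
  ],
)

```text
time: 17.12
position: [0.5701, 0.1158, 0.165]
ee_rot: [-2.267, -2.172, 0.001]
ft_force: [0.1, 0.4, -0.6]
gripper_width: 0.0837
gripper_force: 0.0
```

>>> arm_command(
  moves=[
    {"offset": [0.5, 0.2, 0.3], "spin": -0.6, "hand": 1},
    {"offset": [1.0, 0.4, 0.7], "spin": -1.3, "hand": 1},
    {"offset": [1.5, 0.6, 1.0], "spin": -2.0, "hand": 1},
    {"offset": [1.92, 0.77, 1.38], "spin": -2.5, "hand": 1},
    {"offset": [1.92, 0.77, 1.38], "spin": -2.5, "hand": 1},
  ],
)

```text
time: 17.53
position: [0.6044, 0.1889, 0.1073]
ee_rot: [-1.967, -2.446, 0.005]
ft_force: [-0.5, 1.0, -0.3]
gripper_width: 0.0868
gripper_force: 0.0
```

```bash
python3 w.py bar_1 626 273 101 0 w3.png; python3 plan.py "638,215,110,102"
```

```text
bar_1 0.7 [223, 374, 271, 419]  [626. 273.] yaw 101.0 iou 0.0
bar_1 0.58 [354, 9, 408, 241]  [628.  273.5] yaw 101.7 iou 0.883
bar_1 0.39 [123, 273, 300, 422]  [626. 273.] yaw 101.0 iou 0.0
t 17.6 at [605.1 184.8 110. ] yaw 102.0 w 0.087 gf 0.0 tilt [-0.002 -0.002 -1.   ] j7 0.03 F [ 0.5 -0.4  0.7]
638,215,110,102 [0.57, 0.96, -0.0] spin -0.01
```

View pics/w3.png

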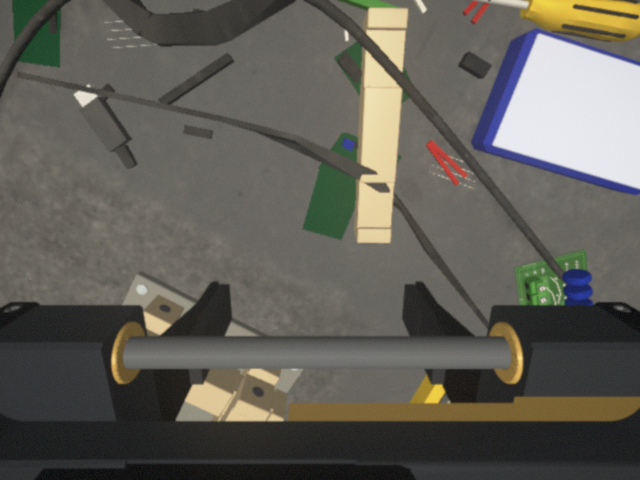

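Bar B shows from (388,10) to (375,242), fitted at (628, 273.5) with yaw 101.7°. The notebook is far enough away. Next I grip its near end.

>>> arm_command(
  moves=[
    {"offset": [0.25, 0.5, 0], "spin": 0, "hand": 0.6},
    {"offset": [0.5, 1.01, 0.2], "spin": 0, "hand": 0.6},
    {"offset": [0.5, 1.01, 0.5], "spin": 0, "hand": 0.6},
    {"offset": [0.5, 1.01, 0.7], "spin": 0, "hand": 0.6},
    {"offset": [0.5, 1.01, 0.9], "spin": 0, "hand": 0.6},
  ],
)

```text
time: 18.05
position: [0.6407, 0.2112, 0.0748]
ee_rot: [1.98, 2.439, -0.002]
ft_force: [-1.6, -0.1, 0.2]
gripper_width: 0.0618
gripper_force: 0.0
```

>>> arm_command(
  moves=[
    {"offset": [0, 0, 0.4], "spin": 0, "hand": 0.6},
    {"offset": [0, 0, 0.8], "spin": 0, "hand": 0.6},
    {"offset": [0, 0, 1.2], "spin": 0, "hand": 0.6},
    {"offset": [0, 0, 1.5], "spin": 0, "hand": 0.6},
    {"offset": [0, 0, 1.7], "spin": 0, "hand": 0.6},
  ],
)

```text
time: 18.47
position: [0.6401, 0.2118, 0.006]
ee_rot: [-1.979, -2.439, 0.002]
ft_force: [-0.7, 0.5, 0.4]
gripper_width: 0.0524
gripper_force: 0.0
```

```bash
python3 plan.py "640,213,4,101.8"
```

```text
t 18.5 at [640.1 211.8   6. ] yaw 101.9 w 0.0524 gf 0.0 tilt [-0.001 -0.001 -1.   ] j7 0.07 F [-0.7  0.5  0.4]
640,213,4,101.8 [0.03, 0.0, 0.05] spin 0.02
```

>>> arm_command(
  force=20,
  moves=[
    {"offset": [0, 0, 0], "spin": 0, "hand": 0},
    {"offset": [0, 0, 0], "spin": 0, "hand": 0},
    {"offset": [0, 0, 0], "spin": 0, "hand": 0},
    {"offset": [0, 0, 0], "spin": 0, "hand": 0},
    {"offset": [0, 0, 0], "spin": 0, "hand": 0},
  ],
)

```text
time: 18.88
position: [0.6415, 0.2132, 0.0081]
ee_rot: [1.977, 2.44, 0.002]
ft_force: [-0.4, 0.4, 0.1]
gripper_width: 0.0268
gripper_force: 0.0
```

>>> arm_command(
  moves=[
    {"offset": [0, 0, 0], "spin": 0, "hand": 0},
    {"offset": [0, 0, 0], "spin": 0, "hand": 0},
    {"offset": [0, 0, 0], "spin": 0, "hand": 0},
    {"offset": [0, -0.1, -0.03], "spin": 0, "hand": 0},
    {"offset": [0, -0.3, -0.03], "spin": 0, "hand": 0},
  ],
)

```text
time: 19.3
position: [0.6294, 0.2104, 0.0083]
ee_rot: [1.977, 2.44, 0.0]
ft_force: [0.5, -0.5, -1.2]
gripper_width: 0.0241
gripper_force: 20.0
```

>>> arm_command(
  moves=[
    {"offset": [0, -0.3, 0], "spin": 0, "hand": 0},
    {"offset": [0, -0.7, 0], "spin": 0, "hand": 0},
    {"offset": [0, -1.1, 0], "spin": 0, "hand": 0},
    {"offset": [0, -1.5, 0], "spin": 0, "hand": 0},
    {"offset": [0, -1.7, 0], "spin": 0, "hand": 0},
  ],
)

```text
time: 19.72
position: [0.5605, 0.1959, 0.0081]
ee_rot: [-1.977, -2.44, 0.001]
ft_force: [0.7, 1.1, -1.2]
gripper_width: 0.0236
gripper_force: 20.0
```

>>> arm_command(
  moves=[
    {"offset": [0, 0, 0.03], "spin": 0, "hand": 0},
    {"offset": [0, 0, 0.03], "spin": 0, "hand": 0.3},
    {"offset": [0, 0, 0.03], "spin": 0, "hand": 0.6},
    {"offset": [0, 0, 0.03], "spin": 0, "hand": 0.8},
    {"offset": [0, 0, 0.03], "spin": 0, "hand": 0.8},
  ],
)

```text
time: 20.13
position: [0.563, 0.1965, 0.0071]
ee_rot: [1.977, 2.441, 0.0]
ft_force: [-0.1, 0.1, 0.7]
gripper_width: 0.0385
gripper_force: 0.0
```

>>> arm_command(
  moves=[
    {"offset": [0, 0, -0.6], "spin": 0, "hand": 0.9},
    {"offset": [0, 0, -1.3], "spin": 0, "hand": 1},
    {"offset": [0, 0, -2.0], "spin": 0, "hand": 1},
    {"offset": [0, 0, -2.7], "spin": 0, "hand": 1},
    {"offset": [0, 0, -2.7], "spin": 0, "hand": 1},
  ],
)

```text
time: 20.55
position: [0.566, 0.1972, 0.1207]
ee_rot: [1.976, 2.438, 0.011]
ft_force: [1.3, 0.1, 0.4]
gripper_width: 0.0714
gripper_force: 0.0
```

```bash
python3 w.py bar_1 550 257 101.7 0; python3 plan.py "550,257,110,101.7"
```

```text
bar_1 0.98 [285, 43, 324, 257]  [547.7 256.9] yaw 103.2 iou 0.936
bar_1 0.96 [288, 381, 321, 400]  [550. 257.] yaw 101.7 iou 0.0
t 20.6 at [563.6 196.8 116.2] yaw 102.0 w 0.0795 gf 0.0 tilt [ 0.002  0.001 -1.   ] j7 -0.03 F [-0.9  0.1 -0.2]
550,257,110,101.7 [1.54, -0.02, 0.16] spin 0.05
```

>>> arm_command(
  moves=[
    {"offset": [0.5, -0.02, 0], "spin": 0, "hand": 1},
    {"offset": [1.0, -0.04, 0], "spin": 0, "hand": 1},
    {"offset": [1.55, -0.08, 0.1], "spin": -0.2, "hand": 1},
    {"offset": [1.55, -0.08, 0.15], "spin": -0.2, "hand": 1},
    {"offset": [1.55, -0.08, 0.15], "spin": -0.2, "hand": 1},
  ],
)

```text
time: 21.07
position: [0.5451, 0.2582, 0.1072]
ee_rot: [-1.946, -2.465, 0.004]
ft_force: [0.0, 0.0, 0.5]
gripper_width: 0.087
gripper_force: 0.0
```

```bash
python3 w.py bar_1 548 257 103 0; python3 plan.py "548,257,5,103"
```

```text
bar_1 0.72 [301, 146, 339, 335]  [547.7 256.2] yaw 103.2 iou 0.918
bar_1 0.62 [187, 368, 295, 418]  [548. 257.] yaw 103.0 iou 0.0
t 21.2 at [546.4 255.9 108.2] yaw 103.2 w 0.0864 gf 0.0 tilt [-0.001 -0.001 -1.   ] j7 -0.12 F [1.3 0.1 0.2]
548,257,5,103 [0.02, 0.05, 2.58] spin 0.03
```

>>> arm_command(
  force=30,
  moves=[
    {"offset": [0.01, 0.03, 0.7], "spin": 0, "hand": 1},
    {"offset": [0.01, 0.03, 1.4], "spin": 0, "hand": 1},
    {"offset": [0.01, 0.03, 2.1], "spin": 0, "hand": 1},
    {"offset": [0.01, 0.03, 2.58], "spin": 0, "hand": 0.6},
    {"offset": [0.01, 0.03, 2.58], "spin": 0, "hand": 0.2},
  ],
)

```text
time: 21.58
position: [0.5467, 0.255, 0.0026]
ee_rot: [-1.953, -2.46, 0.007]
ft_force: [-0.5, -1.0, 1.3]
gripper_width: 0.0802
gripper_force: 0.0
```

>>> arm_command(
  moves=[
    {"offset": [0, 0, 0], "spin": 0, "hand": 0},
    {"offset": [0, 0, 0], "spin": 0, "hand": 0},
    {"offset": [0, 0, 0], "spin": 0, "hand": 0},
    {"offset": [0, 0, 0], "spin": 0, "hand": 0},
    {"offset": [0, 0, 0], "spin": 0, "hand": 0},
  ],
)

```text
time: 22.0
position: [0.5482, 0.2574, 0.0069]
ee_rot: [1.952, 2.462, 0.002]
ft_force: [-0.5, -0.1, -0.1]
gripper_width: 0.048
gripper_force: 0.0
```

>>> arm_command(
  moves=[
    {"offset": [0, 0, 0], "spin": 0, "hand": 0},
    {"offset": [0, 0, 0], "spin": 0, "hand": 0},
    {"offset": [0, 0, 0], "spin": 0, "hand": 0},
    {"offset": [0, 0, 0], "spin": 0, "hand": 0},
    {"offset": [0, 0, 0], "spin": 0, "hand": 0},
  ],
)

```text
time: 22.42
position: [0.5478, 0.2571, 0.0061]
ee_rot: [-1.952, -2.462, 0.0]
ft_force: [-1.6, -0.5, 1.7]
gripper_width: 0.0237
gripper_force: 30.0
```

```bash
python3 plan.py "547,256,165,103;476.6,45.2,165,71.7"
```

```text
t 22.4 at [547.8 257.1   6.1] yaw 103.2 w 0.0237 gf 30.0 tilt [-0.  0. -1.] j7 -0.06 F [-1.6 -0.5  1.7]
547,256,165,103 [-0.02, -0.02, -3.97] spin 0.03
  via [-2.37, -1.45, -0.0] spin 2.61
476.6,45.2,165,71.7 [-2.68, -0.76, -0.0] spin 2.61
```

>>> arm_command(
  moves=[
    {"offset": [0, 0, -0.5], "spin": 0, "hand": 0},
    {"offset": [0, 0, -1.4], "spin": 0, "hand": 0},
    {"offset": [0, 0, -2.3], "spin": 0, "hand": 0},
    {"offset": [0, 0, -3.2], "spin": 0, "hand": 0},
    {"offset": [-0.02, -0.02, -3.97], "spin": 0, "hand": 0},
  ],
)

```text
time: 22.83
position: [0.5474, 0.2561, 0.167]
ee_rot: [1.952, 2.461, 0.001]
ft_force: [0.4, 0.0, -1.5]
gripper_width: 0.024
gripper_force: 30.0
```

>>> arm_command(
  moves=[
    {"offset": [-0.45, -0.3, 0], "spin": 0.5, "hand": 0},
    {"offset": [-0.9, -0.6, 0], "spin": 1.0, "hand": 0},
    {"offset": [-1.4, -0.9, 0], "spin": 1.6, "hand": 0},
    {"offset": [-1.9, -1.2, 0], "spin": 2.1, "hand": 0},
    {"offset": [-2.37, -1.45, 0], "spin": 2.64, "hand": 0},
  ],
)

```text
time: 23.25
position: [0.5115, 0.1492, 0.1645]
ee_rot: [-2.275, -2.166, 0.001]
ft_force: [-0.3, -0.1, -1.8]
gripper_width: 0.0236
gripper_force: 30.0
```

>>> arm_command(
  moves=[
    {"offset": [-0.6, -0.2, 0], "spin": 0.5, "hand": 0},
    {"offset": [-1.2, -0.4, 0], "spin": 1.0, "hand": 0},
    {"offset": [-1.8, -0.5, 0], "spin": 1.6, "hand": 0},
    {"offset": [-2.3, -0.65, 0], "spin": 2.1, "hand": 0},
    {"offset": [-2.68, -0.76, 0], "spin": 2.61, "hand": 0},
  ],
)

```text
time: 23.67
position: [0.4761, 0.0428, 0.1646]
ee_rot: [-2.55, -1.834, 0.001]
ft_force: [0.8, 0.2, -1.1]
gripper_width: 0.0237
gripper_force: 30.0
```

```bash
python3 w.py laid_bar 534 74 -18.3 28; python3 w.py bar_1 564.6 18.2 74 48; python3 w.py bar_1 476.6 45.2 71.7 159; python3 plan.py "476.6,45.2,80,71.7;476.6,45.2,58,71.7"
```

```text
laid_bar 0.74 [278, 158, 477, 192]  [534.6  75. ] yaw -18.6 iou 0.449
bar_1 0.82 [284, 261, 462, 300]  [603.   22.2] yaw 69.7 iou 0.067
bar_1 0.79 [415, 136, 464, 305]  [563.8  18. ] yaw 74.3 iou 0.897
bar_1 0.2 [273, 125, 464, 305]  [549.4  80.6] yaw 73.6 iou 0.325
bar_1 0.95 [285, 265, 461, 304]  [509.5  29.9] yaw 86.0 iou 0.462
bar_1 0.7 [285, 154, 349, 401]  [477.8  45.6] yaw 72.0 iou 0.794
bar_1 0.68 [413, 141, 461, 303]  [476.6  45.2] yaw 71.7 iou 0.0
t 24.0 at [477.1  45.8 164.8] yaw 71.8 w 0.0241 gf 30.0 tilt [ 0.  0. -1.] j7 -0.49 F [ 0.2  0.3 -2.5]
476.6,45.2,80,71.7 [-0.02, -0.01, 2.12] spin 0.01
476.6,45.2,58,71.7 [0.0, 0.0, 0.55] spin 0.0
```

Everything agrees. Lowering into the near slot.

>>> arm_command(
  moves=[
    {"offset": [-0.01, 0, 0.5], "spin": 0, "hand": 0},
    {"offset": [-0.01, 0, 1.0], "spin": 0, "hand": 0},
    {"offset": [-0.01, 0, 1.5], "spin": 0, "hand": 0},
    {"offset": [-0.01, 0, 1.9], "spin": 0, "hand": 0},
    {"offset": [-0.01, 0, 2.12], "spin": 0, "hand": 0},
  ],
)

```text
time: 24.38
position: [0.476, 0.0451, 0.0781]
ee_rot: [-2.545, -1.842, 0.004]
ft_force: [-1.4, 0.5, -2.0]
gripper_width: 0.0234
gripper_force: 30.0
```

>>> arm_command(
  moves=[
    {"offset": [0, 0, 0.14], "spin": 0, "hand": 0},
    {"offset": [0, 0, 0.28], "spin": 0, "hand": 0},
    {"offset": [0, 0, 0.4], "spin": 0, "hand": 0},
    {"offset": [0, 0, 0.5], "spin": 0, "hand": 0},
    {"offset": [0, 0, 0.55], "spin": 0, "hand": 0},
  ],
)

```text
time: 24.8
position: [0.477, 0.0447, 0.0579]
ee_rot: [2.547, 1.84, 0.0]
ft_force: [0.3, -0.3, -1.8]
gripper_width: 0.0237
gripper_force: 30.0
```

```bash
python3 plan.py "476.6,45.2,54.2,71.7"
```

```text
t 24.8 at [477.   44.7  57.9] yaw 71.7 w 0.0237 gf 30.0 tilt [ 0.  0. -1.] j7 -0.37 F [ 0.3 -0.3 -1.8]
476.6,45.2,54.2,71.7 [0.01, -0.01, 0.09] spin -0.0
```

>>> arm_command(
  moves=[
    {"offset": [0.01, 0, 0.03], "spin": 0, "hand": 0},
    {"offset": [0.01, 0, 0.06], "spin": 0, "hand": 0},
    {"offset": [0.01, 0, 0.08], "spin": 0, "hand": 0},
    {"offset": [0.01, 0, 0.08], "spin": 0, "hand": 0},
  ],
)

```text
time: 25.13
position: [0.477, 0.0449, 0.0549]
ee_rot: [-2.547, -1.839, -0.0]
ft_force: [0.5, -0.3, -1.4]
gripper_width: 0.0234
gripper_force: 30.0
```

>>> arm_command(
  moves=[
    {"offset": [0, 0, 0], "spin": 0, "hand": 0.2},
    {"offset": [0, 0, 0], "spin": 0, "hand": 0.4},
    {"offset": [0, 0, 0], "spin": 0, "hand": 0.6},
    {"offset": [0, 0, 0], "spin": 0, "hand": 0.7},
    {"offset": [0, 0, 0], "spin": 0, "hand": 0.7},
  ],
)

```text
time: 25.55
position: [0.4771, 0.0449, 0.0549]
ee_rot: [2.547, 1.839, 0.0]
ft_force: [-0.0, -0.3, -0.3]
gripper_width: 0.0431
gripper_force: 0.0
```

>>> arm_command(
  moves=[
    {"offset": [0, 0, 0], "spin": 0, "hand": 0.7},
    {"offset": [0, 0, -0.6], "spin": 0, "hand": 0.7},
    {"offset": [0, 0, -1.4], "spin": 0, "hand": 0.7},
    {"offset": [0, 0, -2.2], "spin": 0, "hand": 0.7},
    {"offset": [0, 0, -2.9], "spin": 0, "hand": 0.7},
  ],
)

```text
time: 25.97
position: [0.4771, 0.0445, 0.1727]
ee_rot: [2.547, 1.838, 0.001]
ft_force: [0.4, -0.5, 0.5]
gripper_width: 0.0605
gripper_force: 0.0
```

```bash
python3 ov.py o3.png top; python3 w.py bar_1 476.6 45.2 72 48; python3 w.py bar_1 564 18 74 48; python3 plan.py "470,-70,175,100;462,-160,150,174.5;463,-234,130,174.5"
```

```text
bar_1 0.95 [297, 144, 332, 325]  [477.5  45.3] yaw 71.6 iou 0.965
bar_1 0.85 [406, 140, 449, 325]  [476.6  45.2] yaw 72.0 iou 0.0
bar_1 0.81 [283, 257, 453, 298]  [549.7  13. ] yaw 14.9 iou 0.432
bar_1 0.78 [283, 260, 455, 301]  [596.7  23.6] yaw 76.2 iou 0.055
bar_1 0.73 [295, 145, 334, 330]  [564.  18.] yaw 74.0 iou 0.0
bar_1 0.67 [407, 142, 456, 326]  [564.4  18.3] yaw 74.7 iou 0.936
t 26.2 at [476.6  45.  170.2] yaw 71.7 w 0.0611 gf 0.0 tilt [-0.001  0.    -1.   ] j7 -0.5 F [ 0.   0.2 -0. ]
470,-70,175,100 [-2.78, 0.75, -0.12] spin -4.72
  via [-0.73, -0.2, 0.21] spin -4.14
  via [-0.57, -0.48, 0.21] spin -4.14
462,-160,150,174.5 [-0.32, -0.68, 0.21] spin -4.14
463,-234,130,174.5 [-0.2, -1.84, 0.5] spin 0.0
```

View pics/o3.png

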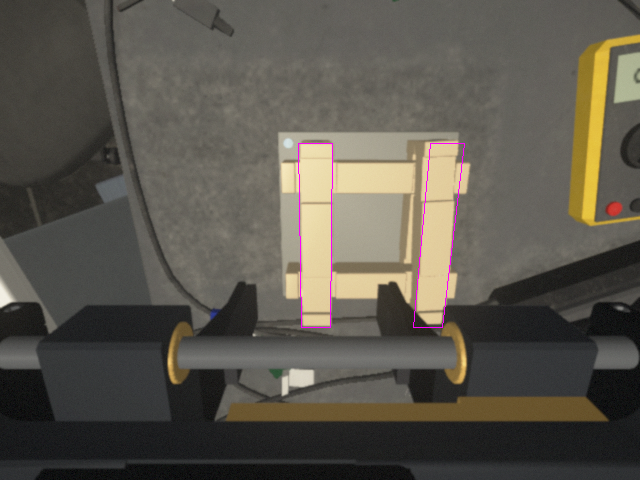

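The third layer is home and both top bars match their outlines. Next is the resistor.

>>> arm_command(
  moves=[
    {"offset": [-0.6, 0.15, 0], "spin": -0.9, "hand": 1},
    {"offset": [-1.2, 0.3, 0], "spin": -1.9, "hand": 1},
    {"offset": [-1.8, 0.5, -0.1], "spin": -2.8, "hand": 1},
    {"offset": [-2.4, 0.65, -0.1], "spin": -3.8, "hand": 1},
    {"offset": [-2.78, 0.75, -0.1], "spin": -4.72, "hand": 1},
  ],
)

```text
time: 26.63
position: [0.4693, -0.0727, 0.1736]
ee_rot: [-2.015, -2.409, 0.003]
ft_force: [0.0, 0.0, -0.6]
gripper_width: 0.0837
gripper_force: 0.0
```

>>> arm_command(
  moves=[
    {"offset": [-0.15, -0.04, 0.04], "spin": -0.8, "hand": 1},
    {"offset": [-0.3, -0.08, 0.1], "spin": -1.7, "hand": 1},
    {"offset": [-0.45, -0.12, 0.15], "spin": -2.5, "hand": 1},
    {"offset": [-0.6, -0.16, 0.2], "spin": -3.3, "hand": 1},
    {"offset": [-0.73, -0.2, 0.21], "spin": -4.14, "hand": 1},
  ],
)

```text
time: 27.05
position: [0.4665, -0.1007, 0.1647]
ee_rot: [-1.448, -2.785, 0.003]
ft_force: [-0.3, -0.5, 0.2]
gripper_width: 0.0867
gripper_force: 0.0
```

>>> arm_command(
  moves=[
    {"offset": [-0.12, -0.1, 0.04], "spin": -0.8, "hand": 1},
    {"offset": [-0.23, -0.2, 0.1], "spin": -1.7, "hand": 1},
    {"offset": [-0.35, -0.3, 0.15], "spin": -2.5, "hand": 1},
    {"offset": [-0.46, -0.4, 0.2], "spin": -3.3, "hand": 1},
    {"offset": [-0.57, -0.48, 0.21], "spin": -4.14, "hand": 1},
  ],
)

```text
time: 27.47
position: [0.4637, -0.1302, 0.1563]
ee_rot: [-0.815, -3.031, 0.002]
ft_force: [0.4, 0.1, 0.7]
gripper_width: 0.0871
gripper_force: 0.0
```

>>> arm_command(
  moves=[
    {"offset": [-0.1, -0.2, 0.04], "spin": -0.8, "hand": 1},
    {"offset": [-0.2, -0.5, 0.1], "spin": -1.7, "hand": 1},
    {"offset": [-0.3, -0.8, 0.15], "spin": -2.5, "hand": 1},
    {"offset": [-0.35, -1.1, 0.2], "spin": -3.3, "hand": 1},
    {"offset": [-0.4, -1.4, 0.21], "spin": -4.14, "hand": 1},
  ],
)

```text
time: 27.88
position: [0.4491, -0.1867, 0.1479]
ee_rot: [-0.144, -3.135, 0.001]
ft_force: [-0.0, -0.2, 0.3]
gripper_width: 0.0875
gripper_force: 0.0
```

```bash
python3 w.py resistor 463 -234 -5.3 0; python3 plan.py "463,-234,110,174.7"
```

```text
resistor 0.72 [229, 155, 301, 336]  [ 463.3 -233. ] yaw -6.1 iou 0.959
t 28.0 at [ 448.8 -188.   148.3] yaw 174.4 w 0.0869 gf 0.0 tilt [-0.003 -0.001 -1.   ] j7 1.84 F [-0.7  0.3 -0.7]
463,-234,110,174.7 [-0.47, -1.11, 0.96] spin -0.04
```

>>> arm_command(
  force=45,
  moves=[
    {"offset": [-0.2, -0.5, 0.5], "spin": 0, "hand": 1},
    {"offset": [-0.47, -1.09, 1.0], "spin": 0.07, "hand": 1},
    {"offset": [-0.47, -1.09, 1.6], "spin": 0.07, "hand": 1},
    {"offset": [-0.47, -1.09, 2.0], "spin": 0.07, "hand": 1},
    {"offset": [-0.47, -1.09, 2.0], "spin": 0.07, "hand": 1},
  ],
)

```text
time: 28.4
position: [0.4626, -0.2304, 0.0658]
ee_rot: [-0.167, -3.13, 0.0]
ft_force: [-1.2, -0.2, -0.1]
gripper_width: 0.0868
gripper_force: 0.0
```

```bash
python3 w.py resistor 463 -233 -6 0; python3 plan.py "463.3,-233,12,174"
```

```text
resistor 0.67 [361, 382, 422, 406]  [ 463. -233.] yaw -6.0 iou 0.0
resistor 0.65 [261, 131, 361, 381]  [ 462.5 -233.4] yaw -6.2 iou 0.842
t 28.5 at [ 464.5 -231.1   69.1] yaw 174.0 w 0.0867 gf 0.0 tilt [-0.002 -0.    -1.   ] j7 2.13 F [0.  0.2 0.7]
463.3,-233,12,174 [0.02, -0.05, 1.43] spin -0.0
```

>>> arm_command(
  moves=[
    {"offset": [0.02, -0.05, 0.4], "spin": 0, "hand": 1},
    {"offset": [0.02, -0.05, 0.8], "spin": 0, "hand": 1},
    {"offset": [0.02, -0.05, 1.2], "spin": 0, "hand": 1},
    {"offset": [0.02, -0.05, 1.43], "spin": 0, "hand": 0.8},
    {"offset": [0.02, -0.05, 1.43], "spin": 0, "hand": 0.3},
  ],
)

```text
time: 28.92
position: [0.4638, -0.2326, 0.0119]
ee_rot: [-0.162, -3.136, -0.001]
ft_force: [-0.6, -0.4, -0.7]
gripper_width: 0.0802
gripper_force: 0.0
```

>>> arm_command(
  moves=[
    {"offset": [0, 0, 0], "spin": 0, "hand": 0},
    {"offset": [0, 0, 0], "spin": 0, "hand": 0},
    {"offset": [0, 0, 0], "spin": 0, "hand": 0},
    {"offset": [0, 0, 0], "spin": 0, "hand": 0},
    {"offset": [0, 0, 0], "spin": 0, "hand": 0},
  ],
)

```text
time: 29.33
position: [0.4644, -0.2334, 0.0129]
ee_rot: [0.162, 3.137, 0.0]
ft_force: [0.4, -0.3, 0.2]
gripper_width: 0.0481
gripper_force: 0.0
```

>>> arm_command(
  moves=[
    {"offset": [0, 0, 0], "spin": 0, "hand": 0},
    {"offset": [0, 0, 0], "spin": 0, "hand": 0},
    {"offset": [0, 0, 0], "spin": 0, "hand": 0},
    {"offset": [0, 0, 0], "spin": 0, "hand": 0},
    {"offset": [0, 0, 0], "spin": 0, "hand": 0},
  ],
)

```text
time: 29.75
position: [0.4642, -0.2336, 0.0127]
ee_rot: [0.162, 3.137, -0.0]
ft_force: [-0.3, 1.3, 4.7]
gripper_width: 0.0394
gripper_force: 45.0
```

```bash
python3 plan.py "463,-233,170,174;521,32,170,162"
```

```text
t 29.8 at [ 464.2 -233.6   12.7] yaw 174.1 w 0.0394 gf 45.0 tilt [ 0. -0. -1.] j7 2.22 F [-0.3  1.3  4.7]
463,-233,170,174 [0.03, 0.01, -3.93] spin 0.02
  via [-0.37, 3.37, -0.0] spin 1.0
521,32,170,162 [-0.02, 3.39, -0.0] spin 1.0
```

>>> arm_command(
  moves=[
    {"offset": [0, 0, -0.4], "spin": 0, "hand": 0},
    {"offset": [0, 0, -1.2], "spin": 0, "hand": 0},
    {"offset": [0, 0, -2.1], "spin": 0, "hand": 0},
    {"offset": [0, 0, -3.0], "spin": 0, "hand": 0},
    {"offset": [0, 0, -3.93], "spin": 0, "hand": 0},
  ],
)

```text
time: 30.17
position: [0.4627, -0.2333, 0.1701]
ee_rot: [-0.163, -3.135, 0.0]
ft_force: [1.6, 0.6, -4.2]
gripper_width: 0.0395
gripper_force: 45.0
```

>>> arm_command(
  moves=[
    {"offset": [-0.07, 0.5, 0], "spin": 0.2, "hand": 0},
    {"offset": [-0.15, 1.1, 0], "spin": 0.4, "hand": 0},
    {"offset": [-0.2, 1.9, 0], "spin": 0.6, "hand": 0},
    {"offset": [-0.3, 2.7, 0], "spin": 0.8, "hand": 0},
    {"offset": [-0.37, 3.37, 0], "spin": 1.0, "hand": 0},
  ],
)

```text
time: 30.58
position: [0.4921, -0.0984, 0.169]
ee_rot: [-0.326, -3.123, -0.001]
ft_force: [1.6, 0.1, -4.9]
gripper_width: 0.0393
gripper_force: 45.0
```

>>> arm_command(
  moves=[
    {"offset": [0, 0.8, 0], "spin": 0.2, "hand": 0},
    {"offset": [0, 1.6, 0], "spin": 0.4, "hand": 0},
    {"offset": [0, 2.4, 0], "spin": 0.6, "hand": 0},
    {"offset": [-0.02, 3.0, 0], "spin": 0.8, "hand": 0},
    {"offset": [-0.02, 3.39, 0], "spin": 1.0, "hand": 0},
  ],
)

```text
time: 31.0
position: [0.5209, 0.0351, 0.1687]
ee_rot: [-0.485, -3.102, 0.0]
ft_force: [0.3, -0.6, -5.4]
gripper_width: 0.0396
gripper_force: 45.0
```

```bash
python3 plan.py "521.5,31.5,105,162.2;521.5,31.5,90,162.2"
```

```text
t 31.0 at [520.9  35.1 168.7] yaw 162.2 w 0.0396 gf 45.0 tilt [-0.002  0.    -1.   ] j7 1.23 F [ 0.3 -0.6 -5.4]
521.5,31.5,105,162.2 [-0.04, -0.08, 1.59] spin 0.0
521.5,31.5,90,162.2 [-0.0, -0.0, 0.38] spin 0.0
```

>>> arm_command(
  moves=[
    {"offset": [-0.02, -0.03, 0.4], "spin": 0, "hand": 0},
    {"offset": [-0.03, -0.06, 0.8], "spin": 0, "hand": 0},
    {"offset": [-0.03, -0.06, 1.2], "spin": 0, "hand": 0},
    {"offset": [-0.03, -0.06, 1.45], "spin": 0, "hand": 0},
    {"offset": [-0.03, -0.06, 1.59], "spin": 0, "hand": 0},
  ],
)

```text
time: 31.42
position: [0.5204, 0.0288, 0.1042]
ee_rot: [-0.489, -3.101, 0.002]
ft_force: [-1.0, -0.2, -4.9]
gripper_width: 0.0397
gripper_force: 45.0
```

>>> arm_command(
  moves=[
    {"offset": [0, 0, 0.1], "spin": 0, "hand": 0},
    {"offset": [0, 0, 0.2], "spin": 0, "hand": 0},
    {"offset": [0, 0, 0.3], "spin": 0, "hand": 0},
    {"offset": [0, 0, 0.36], "spin": 0, "hand": 0},
    {"offset": [0, 0, 0.36], "spin": 0, "hand": 0},
  ],
)

```text
time: 31.83
position: [0.5217, 0.029, 0.0914]
ee_rot: [-0.489, -3.103, 0.0]
ft_force: [-0.1, -0.0, -5.1]
gripper_width: 0.0398
gripper_force: 45.0
```

```bash
python3 plan.py "521.5,31.5,88.5,162.2"
```

```text
t 31.8 at [521.7  29.   91.4] yaw 162.1 w 0.0398 gf 45.0 tilt [-0.  0. -1.] j7 1.34 F [-0.1 -0.  -5.1]
521.5,31.5,88.5,162.2 [0.02, 0.06, 0.07] spin -0.02
```

>>> arm_command(
  moves=[
    {"offset": [0.01, 0.04, 0.03], "spin": 0, "hand": 0},
    {"offset": [0.01, 0.04, 0.05], "spin": 0, "hand": 0},
    {"offset": [0.01, 0.04, 0.07], "spin": 0, "hand": 0},
    {"offset": [0.01, 0.04, 0.07], "spin": 0, "hand": 0},
  ],
)

```text
time: 32.17
position: [0.5219, 0.0307, 0.0888]
ee_rot: [0.489, 3.103, 0.0]
ft_force: [-0.7, -0.2, -5.7]
gripper_width: 0.0395
gripper_force: 45.0
```

>>> arm_command(
  moves=[
    {"offset": [0, 0, 0], "spin": 0, "hand": 0.5},
    {"offset": [0, 0, 0], "spin": 0, "hand": 0.6},
    {"offset": [0, 0, 0], "spin": 0, "hand": 0.8},
    {"offset": [0, 0, 0], "spin": 0, "hand": 1},
    {"offset": [0, 0, 0], "spin": 0, "hand": 1},
  ],
)

```text
time: 32.58
position: [0.5221, 0.0307, 0.089]
ee_rot: [0.489, 3.103, 0.0]
ft_force: [-1.1, -0.4, 0.4]
gripper_width: 0.0624
gripper_force: 0.0
```

>>> arm_command(
  moves=[
    {"offset": [0, 0, 0], "spin": 0, "hand": 1},
    {"offset": [0, 0, 0], "spin": 0, "hand": 1},
    {"offset": [0, 0, -0.4], "spin": 0, "hand": 1},
    {"offset": [0, 0, -1.0], "spin": 0, "hand": 1},
    {"offset": [0, 0, -1.8], "spin": 0, "hand": 1},
  ],
)

```text
time: 33.0
position: [0.5205, 0.0303, 0.1601]
ee_rot: [-0.489, -3.1, 0.004]
ft_force: [-0.3, 0.9, -0.0]
gripper_width: 0.0857
gripper_force: 0.0
```

>>> arm_command(
  moves=[
    {"offset": [0, 0, -0.8], "spin": 0, "hand": 1},
    {"offset": [0, 0, -1.0], "spin": 0, "hand": 1},
    {"offset": [0, 0, -1.0], "spin": 0, "hand": 1},
  ],
)

```text
time: 33.25
position: [0.5234, 0.0309, 0.2031]
ee_rot: [0.488, 3.1, 0.004]
ft_force: [0.2, 1.0, -0.7]
gripper_width: 0.0869
gripper_force: 0.0
```

```bash
python3 w.py resistor 521 31 -18 76 w9.png; python3 w.py bar_1 477 45 72 48; python3 w.py bar_1 564 18 74 48; python3 plan.py
```

```text
resistor 0.95 [277, 125, 356, 324]  [520.4  31.6] yaw -17.9 iou 0.962
bar_1 0.84 [244, 137, 280, 298]  [519.5   2.7] yaw 81.2 iou 0.258
bar_1 0.73 [236, 253, 402, 297]  [477.  45.] yaw 72.0 iou 0.0
bar_1 0.66 [225, 158, 409, 189]  [477.8  45.4] yaw 71.6 iou 0.542
bar_1 0.91 [247, 140, 283, 299]  [512.   53.8] yaw 70.9 iou 0.308
bar_1 0.89 [223, 158, 410, 194]  [564.  18.] yaw 74.0 iou 0.0
bar_1 0.73 [237, 255, 399, 296]  [564.5  18.5] yaw 74.5 iou 0.534
t 33.5 at [521.2  30.5 199.5] yaw 162.1 w 0.0869 gf 0.0 tilt [-0.002 -0.001 -1.   ] j7 1.21 F [-0.  -0.7  1.5]
```

View pics/w9.png

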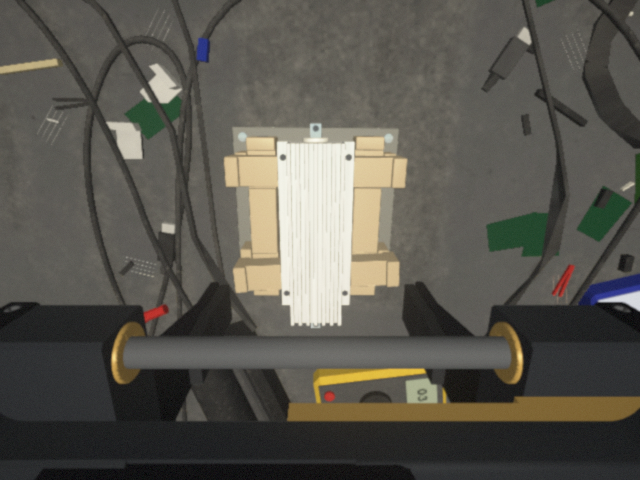

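The resistor lies centred across both top bars, around (316,230), and the gripper is clear. Handing in.

```bash
python3 -c "
from rig import env
print(env.sign_off())"
```

```text
the job is handed in; nothing more can be done
None
```

The stand is finished and the job is handed in at about 33 s of the 72 s allowed; the sign-off gave no verdict, but the last wrist picture shows both top bars in place and the resistor centred across them.

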